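# Fetch the belt pulley from behind the parts in the hold-down rack

## Task

Lift the hold-down bar level out of its two open brackets and lay it on the rubber mat, then stand the oil filter and the carton that block the way on the mat too. Fetch the belt pulley from behind them and set it upright in the middle of the round assembly stand; only then put the filter and the carton back where each of them stood, carton square to the rack, and last lay the bar back down in both brackets. Keep everything upright and leave the steel socket and the rubber mount in the rack undisturbed.

Things in the scene. Friction and masses are not known exactly. Their poses are not given: they have to be found in the camera images.
- bar_grip (a point): Hold-down bar: flat steel bar 256 mm long (its y), 20 wide (x), 14 tall, with a black grip block on top at mid-length, 60 long (y), 18 wide (x), 30 tall; 0.3 kg. This point is the centre of the grip block, 29 above the bar's underside. Starts lying in the rack's brackets, across and 4 above the filter and the carton.
- filter_mid (a point): Oil filter: white upright canister, 56 mm diameter, 48 tall, steel band near the foot and domed top, about 0.22 kg. This point is its centre, half-way up. Starts in one of the two front places of the rack, under the bar.
- carton_mid (a point): Closed brown cardboard carton with a pale tape band, 60 (x) by 52 (y) by 48 mm tall, about 0.18 kg. This point is its centre, half-way up. Starts in the other front place of the rack, under the bar, square to the rack within 3 degrees.
- pulley_mid (a point): Belt pulley: aluminium disc 60 mm diameter, 36 tall, dark grooves round it, hub on top 34 diameter, 8 tall (44 in all), 0.3 kg. Point on its axis, 22 above its underside. Starts behind filter and carton (12 mm gap) in the rack's rear centre cell, between two steel cheeks (tops 36 above the bench, inner faces 76 apart across rack y). Nothing behind it: grip along rack x once the front is clear.
- rack: Fixed grey rack; origin on the bench under its centre, x to the rear (away from robot), y left. Base 165 (x) by 250 (y) mm, 6 thick; parts stand on it. Two posts, 44 by 12, at x -40, y +-114 with open-topped U slots, 30 wide across x, floor at height 58, cheeks up to 72. Bar seat: along y, centre x -40, y 0, underside at 58. Front places near x -40, y +-43; pulley cell near x 34, y 0.
- mat: Fixed flat black rubber mat, 200 (x) by 280 (y), 4 mm thick; origin on the bench under its centre. The side area for the bar, filter and carton: it lies to one side of the rack, left or right. There is room for the bar along y at x = -60 and the two others at x = +35, y = +-60.
- stand: Fixed round steel assembly stand on the other side of the rack: 110 mm diameter, flat top 100 mm diameter at height 30 with a fine ring line 68 mm in diameter round its middle; origin on the bench under its centre. A spanner lies in front of it and an open tin stands behind it.
- socket_mid (a point): Plain steel drive socket, 34 mm diameter, 46 tall, standing in the rack's rear left corner (near x = 42, y = 85). Point half-way up. Leave it alone.
- mount_mid (a point): Black rubber mount, 50 mm diameter, 46 tall with its steel plate and stud on top, standing in the rack's rear right corner (near x = 42, y = -85). Point half-way up. Leave it alone.
Things that resemble listed ones, but are neither listed nor needed, are in the scene too. What is shaped like the part that bears pulley_mid but blue or purple is not meant.

How it is judged:
By the outcome, as a careful person would: the job done as asked, in the order asked, and still so for the second after the job is handed in, with the robot touching nothing.
It also fails if it takes over 144 s, if anything falls off the work surface, if the arm or the gripper's body presses on something with over 40 N, if the wrist force passes 120 N, or if a joint passes its speed limit or range.

## Robot

A 6-joint arm with a two-finger parallel gripper is mounted at the origin on the work surface. World frame = base frame: x ahead of the robot, y to its left, z up, the work surface at z = 0. Lengths are in m, angles in rad, forces in N, time in s.
With the tool pointing down it reaches from about 0.325 to 0.75 m from the base axis. Payload 7.6 kg.
Tool frame: the origin (TCP) lies midway between the tips of the shut fingers; the grasp point (between the pads) lies behind it (pinch_z is the x of the grasp point in the tool frame, in m); x points along the fingers, y is the direction in which the jaws open and shut, and the axes are right-handed (so a half turn about x gives the same grasp; the last joint's range is limited). The gripper opens to 85 mm and grips with 20 to 120 N. Pads are 22 mm wide; open, the fingers measure 114 mm over their backs; the gripper's body (76 mm by 85 mm) begins 54 mm behind the grasp point. The pads swing forward as they close: fully open they stand 13 mm farther back than shut.
Start: joints at [1.128, 0.052, 1.401, -0, 1.689, -0.07], TCP at [0.191, 0.489, 0.231] pointing down, gripper open.
Joint ranges: [-2.9, 2.9], [-0.91, 2.17], [0.12, 2.37], [-1.06, 4.2], [0.26, 2.73], [-2.93, 2.93]. Speed limits (rad/s): [2.57, 2.57, 3.01, 3.14, 3.14, 3.14].

## Interface

Orientations are given as [roll, pitch, yaw] about the fixed x, y, z axes, in that order (R = Rz(yaw) Ry(pitch) Rx(roll)).
In Python, from cell import observe, grab_frame, job_done, pinch_z gives the robot as it stands. The module is installed in compiled form; this text tells all that it offers.
- The arm moves only by the shell command python3 -m pendant 'ROWS' [FORCE]. ROWS is JSON, a list of rows, each a list of 5 numbers: the opening in per cent of the stroke, from 0 (shut) to 100 (fully open), then the shift along the tool's x, y, z in cm, then the turn about the tool's x in rad. A call has 1 to 8 rows; each row is the pose to reach, as a shift and turn from the pose commanded when the call began, along the tool's axes at that moment; what a row does not reach only later rows make up. A row lasts 1/12 s, in which the tool goes at most 41.7 mm and 7.16 degrees, less where a joint would pass 70% of its speed; a pose out of reach is approached as far as the arm can. A call with a gripper value outside its range is refused whole. The fingers move at their own pace and stop on an object; FORCE is the grip in N (left out, the last holds). Time passes only in rows, so rows that repeat a pose let the fingers close. It gives the time, the measured TCP pose, the force and the opening at its end, in the units of the state.
- observe(): the state, without advancing time (a new reading comes with each control period).
- grab_frame(name): name is "scene" or "top" or "wrist"; returns a dict with "pixels" (400x640x3 uint8, blue, green, red), "depth" (400x640 float32, m along the optical axis (not along the pixel's ray), 0 where there is no reading), "intrinsics" (3x3 intrinsics, pixels), "R" (3x3) and "t" (3): a world point X has camera coordinates R X + t. Camera axes: x right, y down, z forward; pixel columns grow to the right and rows downward; lengths in m; the calibration is good to about 2 mm. The wrist camera is an equidistant fisheye: a pixel r from the principal point sees the ray r / f radians off the axis. A picture is of the moment at which its call begins.
- job_done(): hands the job in, once; it reports no verdict.
The state is a dict: "time": time; "joint_pos": joint angles; "joint_velocities": joint speeds; "tau": joint torques, N m; "ee_pos": TCP position; "orientation": TCP orientation; "ft_force": force on the tool from outside, world axes, zero at the start; "ft_torque": the same for the moment, N m; "grip_width": finger opening in m.
Only numpy, scipy, OpenCV 4.12 (cv2) and the standard library are available. Lean on these libraries where they do the work, as an engineer would, in place of code of your own. Each camera call takes 0.05 s, during which the arm holds its last target.

## Working session

There is one attempt and no reset: what is moved stays moved. The work goes in short steps, Python scripts to look and compute and a shell command to move; the robot and the scene stay as the last step left them, time stands still between calls to the robot, and variables do not carry over. Pictures are saved under pics/ and viewed, and the job is handed in when it is done.

```bash
ls; mkdir -p pics
python3 - <<'E'
from cell import observe, grab_frame, pinch_z
import cv2
print(pinch_z, observe())
for n in ["scene","top","wrist"]:
    f=grab_frame(n); cv2.imwrite(f"pics/{n}0.png",f["pixels"]); print(n,f["intrinsics"].tolist(),f["R"].round(3).tolist(),f["t"].round(3).tolist())
E
```

```text
pics
-0.0187 {'time': 0.0, 'joint_pos': array([ 1.12770289e+00,  5.28843264e-02,  1.40174404e+00,  1.62757200e-05,
        1.68857539e+00, -7.03233447e-02]), 'joint_velocities': array([ 4.42038190e-05,  1.19821352e-03,  3.92909686e-04, -2.95249334e-04,
       -1.28644585e-03, -2.04070138e-04]), 'tau': array([ 3.27617108e-04, -3.81674194e+01, -3.60183656e+01, -1.76207089e-05,
        6.22022126e-03,  2.98195218e-06]), 'ee_pos': array([0.19106088, 0.48867952, 0.23043778]), 'orientation': array([-1.65115352,  1.56918515, -2.02392171]), 'ft_force': array([-0.13916549,  0.53135255, -0.31486649]), 'ft_torque': array([-0.02217864, -0.01528084, -0.03037312]), 'grip_width': 0.08503188966684153}
scene [[471.5597467112878, 0.0, 319.31544483843163], [0.0, 471.5597467112878, 196.79212354329468], [0.0, 0.0, 1.0]] [[-0.016, 1.0, 0.004], [0.807, 0.015, -0.59], [-0.59, -0.006, -0.808]] [0.01, -0.393, 1.507]
top [[449.187407474864, 0.0, 317.0893465869848], [0.0, 449.187407474864, 197.66683402549245], [0.0, 0.0, 1.0]] [[0.006, -1.0, 0.005], [-0.974, -0.007, -0.228], [0.228, -0.003, -0.974]] [-0.018, 0.546, 0.9]
wrist [[309.70691628693146, 0.0, 315.59361446777694], [0.0, 309.70691628693146, 196.53614282328232], [0.0, 0.0, 1.0]] [[0.365, 0.931, -0.001], [0.892, -0.35, 0.286], [0.266, -0.106, -0.958]] [-0.525, -0.037, 0.378]
```

View pics/scene0.png

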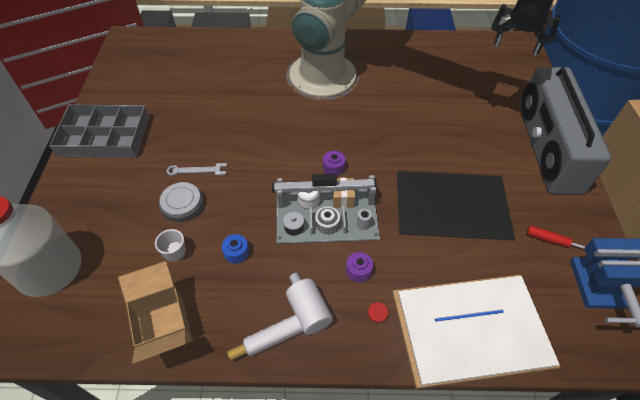

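View pics/top0.png

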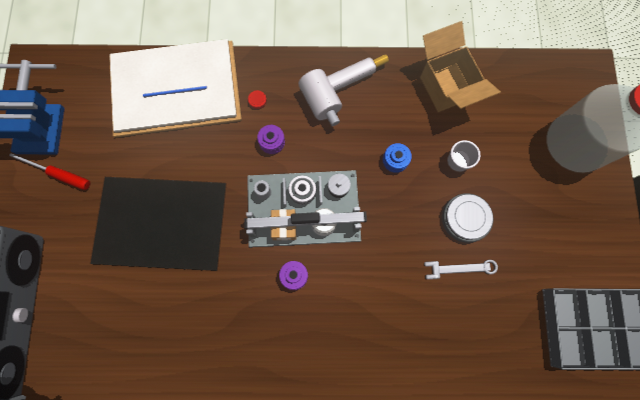

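View pics/wrist0.png

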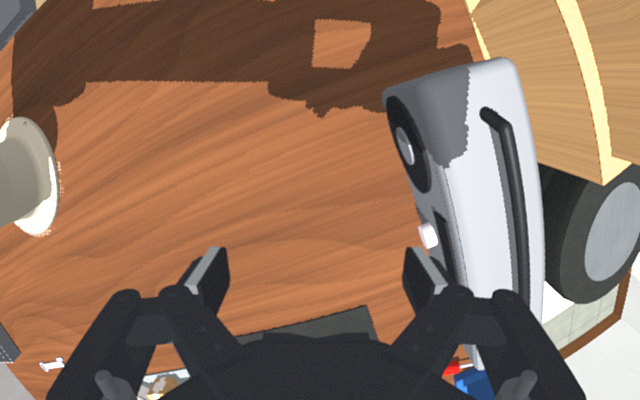

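Mat lies on the left (+y; top px ~160,223), stand on the right (~469,217), rack at ~(305,208) with the bar, carton (left front) and filter (right front), pulley at (301,187). Measuring with the depth now.

```bash
cat > h.py <<'E'
import numpy as np, cv2
from cell import observe, grab_frame, pinch_z
def cloud(n):
    f=grab_frame(n); d=f["depth"]; K=f["intrinsics"]; R=f["R"];t=f["t"]
    v,u=np.mgrid[:d.shape[0],:d.shape[1]]
    x=(u-K[0,2])/K[0,0];y=(v-K[1,2])/K[1,1]
    if n=="wrist":
        r=np.hypot(x,y); k=np.where(r>1e-9,np.tan(np.minimum(r,1.5))/np.maximum(r,1e-9),1); x,y=x*k,y*k
    P=np.stack([x*d,y*d,d],-1)
    W=(P-t)@R
    W[d==0]=np.nan
    return f,W
def proj(f,X):
    c=np.asarray(X)@f["R"].T+f["t"]; K=f["intrinsics"]
    return c[...,0]/c[...,2]*K[0,0]+K[0,2], c[...,1]/c[...,2]*K[1,1]+K[1,2]
E
python3 - <<'E'
from h import *
for n in ["top","scene"]:
    f,W=cloud(n)
    Z=W[...,2]; 
    b=(Z<0.004)&(abs(W[...,1])<0.6); print(n,"table z",np.nanmedian(Z[abs(Z)<.02]))
    bgr=f["pixels"].astype(int)
    g=bgr.sum(-1)
    # mat
    m=(g<110)&(W[...,0]>.3)&(W[...,0]<.65)&(W[...,1]>.05)&(W[...,1]<.5)&(Z<.02)
    m=cv2.morphologyEx(m.astype(np.uint8),cv2.MORPH_OPEN,np.ones((5,5)))
    nl,lab,st,_=cv2.connectedComponentsWithStats(m); i=1+np.argmax(st[1:,4]); p=W[lab==i]
    r=cv2.minAreaRect((p[:,:2]*1000).astype(np.float32)); print("mat",r,np.median(p[:,2]))
    # stand top
    s=(abs(Z-.03)<.004)&(W[...,1]<-.15)&(W[...,1]>-.5)&(W[...,0]>.3)&(W[...,0]<.6)
    nl,lab,st,_=cv2.connectedComponentsWithStats(s.astype(np.uint8)); i=1+np.argmax(st[1:,4]);p=W[lab==i]
    print("stand",cv2.minEnclosingCircle((p[:,:2]*1000).astype(np.float32)),p.mean(0),st[i])
    # bar top z~.072
    s=(abs(Z-.072)<.004)&(abs(W[...,1])<.25)&(W[...,0]>.3)&(W[...,0]<.6)
    p=W[s]; print("bar",len(p),cv2.minAreaRect((p[:,:2]*1000).astype(np.float32)),p.mean(0))
    s=(Z>.095)&(Z<.11)&(abs(W[...,1])<.25)&(W[...,0]>.3)&(W[...,0]<.6)
    p=W[s]; print("grip",len(p),cv2.minAreaRect((p[:,:2]*1000).astype(np.float32)),p.mean(0))
    u0,v0,u1,v1=(235,160,370,255) if n=="top" else (265,165,390,250)
    cv2.imwrite(f"pics/{n}z.png",cv2.resize(f["pixels"][v0:v1,u0:u1],None,fx=5.8,fy=5.8,interpolation=cv2.INTER_CUBIC))
    s=(abs(Z-.006)<.003)&(abs(W[...,1])<.25)&(W[...,0]>.3)&(W[...,0]<.7)
    s=cv2.morphologyEx(s.astype(np.uint8),cv2.MORPH_OPEN,np.ones((2,2)))>0
    nl,lab,st,_=cv2.connectedComponentsWithStats(s.astype(np.uint8)); 
    p=W[s&(abs(W[...,1]-.0)<.2)&(g>200)]; print("base",len(p),cv2.minAreaRect((p[:,:2]*1000).astype(np.float32)))
E
```

```text
top table z -0.0001216099589750411Traceback (most recent call last):
  File "<stdin>", line 11, in <module>
    return _wrapfunc(a, 'argmax', axis=axis, out=out, **kwds)
    return bound(*args, **kwds)
ValueError: attempt to get argmax of an empty sequence
```

Run:
```python
from h import *
f,W=cloud("top")
for n,(u,v) in dict(mat=(160,223),stand=(469,217),rack=(305,208),pul=(301,187),grip=(306,217),mat1=(100,200),barl=(250,222),barr=(360,217)).items(): print(n,W[v,u].round(3),f["pixels"][v,u])
```

```text
mat [0.5   0.338 0.003] [36 39 39]
stand [ 0.512 -0.348  0.034] [233 229 230]
rack [0.536 0.012 0.006] [147 148 139]
pul [0.574 0.021 0.048] [64 63 65]
grip [0.496 0.008 0.105] [65 64 64]
mat1 [ 0.553  0.481 -0.001] [33 48 73]
barl [0.491 0.126 0.072] [192 186 187]
barr [ 0.504 -0.105  0.071] [219 212 213]
```

```bash
cat > meas.py <<'E'
from h import *
def rect(p): 
    (c,s,a)=cv2.minAreaRect((p[:,:2]*1000).astype(np.float32)); return np.round(c,1),np.round(s,1),round(a,2)
def biggest(m):
    nl,lab,st,_=cv2.connectedComponentsWithStats(m.astype(np.uint8)); return lab==1+np.argmax(st[1:,4])
if __name__=="__main__":
  for n in ["top","scene"]:
    f,W=cloud(n); X,Y,Z=W[...,0],W[...,1],W[...,2]
    bgr=f["pixels"].astype(int); g=bgr.sum(-1); sat=bgr.max(-1)-bgr.min(-1)
    m=(g<150)&(sat<14)&(X>.3)&(X<.7)&(Y>.14)&(Y<.5)&(Z<.02)
    m=biggest(cv2.morphologyEx(m.astype(np.uint8),cv2.MORPH_OPEN,np.ones((5,5)))); print(n,"mat",rect(W[m]),np.median(Z[m]))
    s=biggest((abs(Z-.032)<.006)&(Y<-.25)&(Y>-.5)&(X>.4)&(X<.6)); p=W[s]
    print("stand",rect(p),p.mean(0),np.median(p[:,2]))
    win=(abs(Y)<.2)&(X>.42)&(X<.65)
    s=biggest((abs(Z-.072)<.005)&win); s=(abs(Z-.072)<.005)&win&(sat<40); p=W[s]; print("bar",len(p),rect(p),p.mean(0))
    v=p[:,:2]-p[:,:2].mean(0); print("bar axis deg",np.degrees(np.arctan2(*np.linalg.svd(v,full_matrices=False)[2][0])))
    s=(Z>.097)&(Z<.115)&win; p=W[s]; print("grip",len(p),rect(p),p.mean(0))
    s=(abs(Z-.006)<.003)&win&(sat<30)&(g>200); s=cv2.morphologyEx(s.astype(np.uint8),cv2.MORPH_OPEN,np.ones((2,2)))>0
    p=W[s]; print("base",len(p),rect(p),np.median(p[:,2]))
    u0,v0,u1,v1=(235,160,370,255) if n=="top" else (265,165,390,250)
    cv2.imwrite(f"pics/{n}z.png",cv2.resize(f["pixels"][v0:v1,u0:u1],None,fx=5.8,fy=5.8,interpolation=cv2.INTER_CUBIC))
E
python3 meas.py
```

```text
top mat (array([501., 340.]), array([278.9, 198.2]), 87.39) 0.003767194128519562
stand (array([ 515.4, -351.7]), array([98.7, 99.1]), 8.11) [ 0.51525685 -0.35147472  0.02973943] 0.02971905750804118
bar 1022 (array([498.,   9.]), array([ 43.9, 255.3]), 3.17) [0.49730393 0.01026517 0.07137897]
bar axis deg 176.40929568424718
grip 252 (array([497.9,   9.2]), array([18.5, 59.1]), 3.86) [0.4974685  0.00928445 0.10127639]
base 3534 (array([535.7,  13.7]), array([164.6, 248.1]), 3.62) nan
scene mat (array([503.1, 339.2]), array([279.3, 202.6]), 87.68) 0.003461194393048366
stand (array([ 517. , -351.1]), array([99.9, 96.9]), 13.0) [ 0.51821387 -0.35112625  0.029493  ] 0.029448641825272875
bar 722 (array([497.4,   9.8]), array([ 47.7, 255.8]), 2.8) [0.50011353 0.00857952 0.07111645]
bar axis deg -3.6317699904694654
grip 155 (array([498.8,   9.2]), array([19.9, 58.3]), 3.31) [0.49983252 0.00950656 0.1009478 ]
base 2192 (array([540.6,  18.2]), array([148.8, 245.3]), 6.26) nan
```

View pics/topz.png

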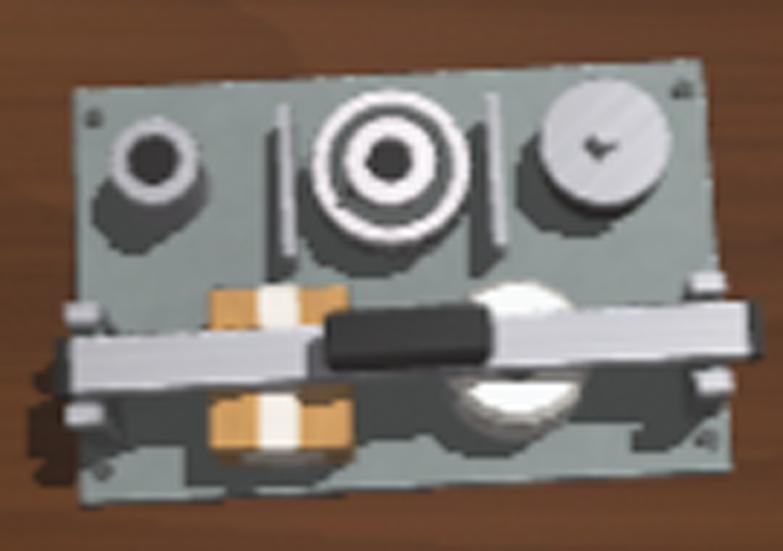

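View pics/scenez.png

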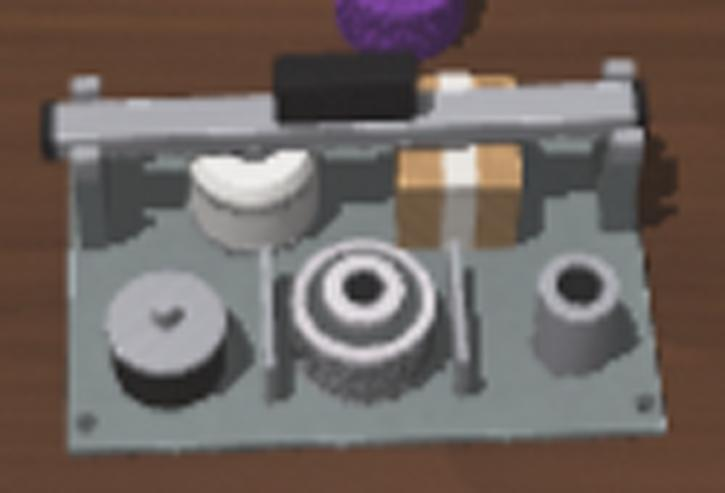

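```bash
cat > plan.py <<'E'
import sys
from h import *
from scipy.spatial.transform import Rotation as Ro
# plan.py x y z angdeg(dir of jaw axis in world, mod 180) in m
def plan(x,y,z,a):
    s=observe(); R=Ro.from_euler("xyz",s["orientation"]).as_matrix()
    cur=np.degrees(np.arctan2(R[1,1],R[0,1])); d=(a-cur+90)%180-90
    sh=R.T@(np.array([x,y,z])-s["ee_pos"])*100
    print("pos",s["ee_pos"].round(4),"jaw",round(cur,2),"xaxis",R[:,0].round(4),"j6",s["joint_pos"][5].round(2),"t",round(s["time"],2),"grip",round(s["grip_width"],4),"F",s["ft_force"].round(1))
    print("shift cm",sh.round(2),"turn",round(-np.radians(d),3), "rows>=",round(np.linalg.norm(sh)/4.17,1),round(abs(d)/7.16,1))
if __name__=="__main__": plan(*map(float,sys.argv[1:5]))
E
python3 plan.py .499 .0095 .14 3.6; python3 -c "
from h import *
f,W=cloud('scene')
g=f['pixels']"
```

```text
pos [0.1912 0.4889 0.2311] jaw 68.64 xaxis [-1.e-04 -2.e-04 -1.e+00] j6 -0.07 t 0.35 grip 0.0857 F [-0.7 -0.3 -0.1]
shift cm [  9.12 -33.43  46.13] turn 1.135 rows>= 13.8 9.1
```

```bash
python3 -m pendant '[[60,1,-3.34,4.6,0.11],[60,2,-6.7,9.2,0.23],[60,3,-10,13.8,0.35],[60,4,-13.4,18.4,0.46],[60,4,-16.7,23,0.57],[60,4,-20,27.6,0.69],[60,4,-23.4,32.2,0.8],[60,4,-23.4,32.2,0.9]]' 50; python3 plan.py .499 .0095 .14 3.6
```

```text
time: 1.07
ee_pos: [0.3701, 0.2088, 0.1937]
orientation: [1.821, 1.57, 0.543]
ft_force: [0.1, 0.8, -0.3]
grip_width: 0.0512
pos [0.3701 0.2088 0.1937] jaw 16.77 xaxis [ 7.e-04  4.e-04 -1.e+00] j6 0.13 t 1.07 grip 0.0512 F [ 0.1  0.8 -0.3]
shift cm [ 5.37  6.59 22.8 ] turn 0.23 rows>= 5.8 1.8
```

```bash
python3 -m pendant '[[50,1,1.1,3.8,0.1],[50,2,2.2,7.6,0.23],[50,3,3.3,11.4,0.23],[50,4,4.4,15.2,0.23],[50,5,5.5,19,0.23],[50,5.3,6.5,22.7,0.23],[50,5.3,6.5,22.7,0.23],[50,5.3,6.5,22.7,0.23]]'; python3 plan.py .499 .0095 .09 3.6
python3 - <<'E'
from h import *
for n in ["top","wrist"]:
    f=grab_frame(n); cv2.imwrite(f"pics/{n}1.png",f["pixels"])
E
```

```text
time: 1.73
ee_pos: [0.4985, 0.0112, 0.1399]
orientation: [-1.847, 1.569, 2.93]
ft_force: [-0.2, 0.4, 0.1]
grip_width: 0.0427
pos [0.4985 0.0112 0.1399] jaw 3.71 xaxis [-1.3e-03  3.0e-04 -1.0e+00] j6 -0.12 t 1.73 grip 0.0427 F [-0.2  0.4  0.1]
shift cm [4.99 0.04 0.18] turn 0.002 rows>= 1.2 0.0
```

View pics/wrist1.png

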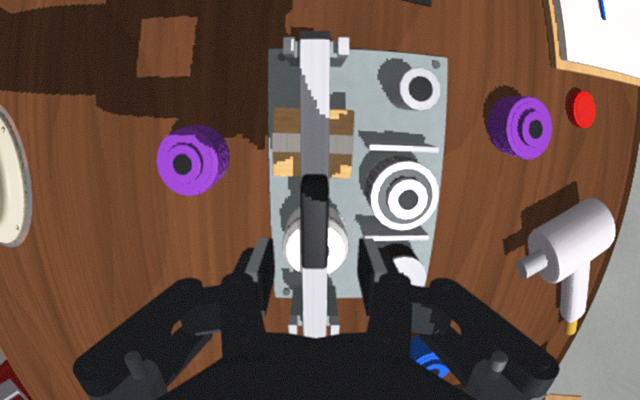

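Wrist view shows the grip block (314,222) centred between the open fingers (260 and 370). Descend and grip.

```bash
python3 -m pendant '[[50,3,0,0.1,0],[50,6.3,0,0.15,0],[50,6.3,0,0.15,0],[30,6.3,0,0.15,0],[10,6.3,0,0.15,0],[5,6.3,0,0.15,0],[5,6.3,0,0.15,0],[5,6.3,0,0.15,0]]' 50; python3 plan.py .498 .0095 .14 3.6
```

```text
time: 2.5
ee_pos: [0.4994, 0.0117, 0.0798]
orientation: [1.701, 1.567, 0.198]
ft_force: [-1.9, 2.8, 7.7]
grip_width: 0.0167
pos [0.4994 0.0117 0.0798] jaw 3.92 xaxis [ 3.4e-03  7.0e-04 -1.0e+00] j6 -0.12 t 2.5 grip 0.0167 F [-1.9  2.8  7.7]
shift cm [-6.02 -0.14  0.21] turn 0.006 rows>= 1.4 0.0
```

```bash
python3 -m pendant '[[5,-1,0,0,0],[5,-2.5,0,0,0],[5,-4.5,0,0,0],[5,-7,0,0,0],[5,-10,0,0,0],[5,-12,0,0,0],[5,-12,0,0,0],[5,-12,0,0,0]]' 60
python3 - <<'E'
from h import *
for n in ["scene"]:
    f,W=cloud(n); cv2.imwrite(f"pics/{n}2.png",cv2.resize(f["pixels"][100:260,200:440],None,fx=3.2,fy=3.2))
E
python3 plan.py .498 .0095 .2 3.6
```

```text
time: 3.17
ee_pos: [0.4988, 0.0111, 0.1985]
orientation: [1.407, 1.568, -0.096]
ft_force: [0.5, 0.9, -3.8]
grip_width: 0.0172
pos [0.498  0.0112 0.1967] jaw 3.89 xaxis [-0.001 -0.    -1.   ] j6 -0.12 t 3.22 grip 0.0165 F [ 0.1 -0.7 -4.7]
shift cm [-0.33 -0.01  0.17] turn 0.005 rows>= 0.1 0.0
```

View pics/scene2.png

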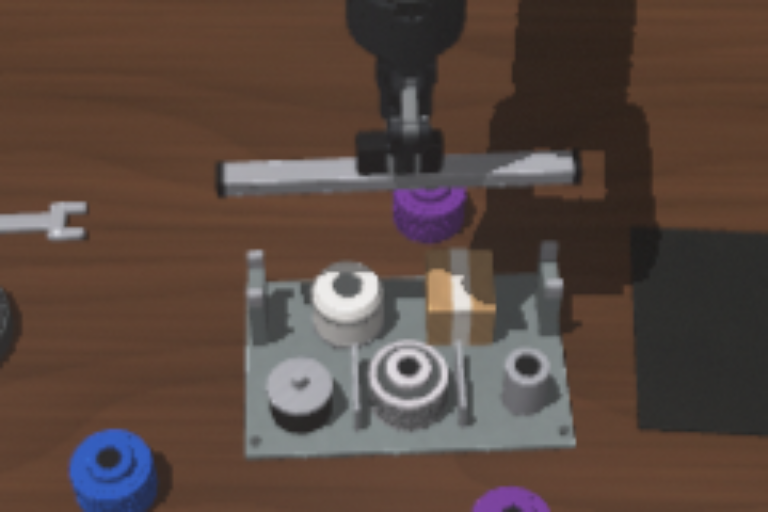

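```bash
python3 plan.py .442 .342 .13 -2.5
```

```text
pos [0.498  0.0112 0.1967] jaw 3.89 xaxis [-0.001 -0.    -1.   ] j6 -0.12 t 3.22 grip 0.0165 F [ 0.1 -0.7 -4.7]
shift cm [  6.67  -3.34 -33.39] turn 0.112 rows>= 8.2 0.9
```

Run:
```python
from meas import *
f,W=cloud("top"); X,Y,Z=W[...,0],W[...,1],W[...,2]
cv2.imwrite("pics/top3.png",cv2.resize(f["pixels"][150:270,230:390],None,fx=4.8,fy=4.8))
```

```text
(no output)
```

View pics/top3.png

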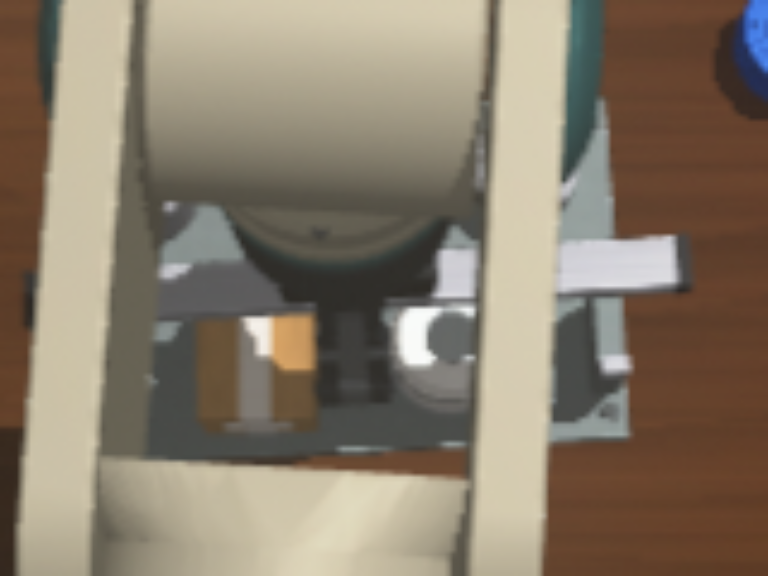

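The arm blocks the top view here, but the bar hangs free and level. Carrying it to the mat.

```bash
python3 -m pendant '[[5,0,-0.2,-2.5,0],[5,0,-0.6,-6,0.02],[5,0,-1,-10,0.04],[5,0,-1.4,-14,0.06],[5,0,-1.8,-18,0.08],[5,0,-2.2,-22,0.1],[5,0,-2.6,-26,0.112],[5,0,-2.8,-28,0.112]]' 60; python3 -m pendant '[[5,1,-0.2,-2.5,0],[5,3,-0.5,-5,0],[5,4.5,-0.5,-5,0],[5,4.5,-0.5,-5,0]]';python3 plan.py .442 .342 .05 -2.5
```

```text
time: 3.93
ee_pos: [0.4493, 0.2921, 0.1952]
orientation: [-1.384, 1.567, -2.997]
ft_force: [0.6, 0.5, -1.9]
grip_width: 0.0168
time: 4.27
ee_pos: [0.4458, 0.3384, 0.1461]
orientation: [-0.939, 1.56, -2.552]
ft_force: [-0.0, -0.0, -4.4]
grip_width: 0.0169
pos [0.4458 0.3384 0.1461] jaw -2.4 xaxis [-0.009  -0.006  -0.9999] j6 0.63 t 4.27 grip 0.0169 F [-0.  -0.  -4.4]
shift cm [ 9.61 -0.32 -0.41] turn 0.002 rows>= 2.3 0.0
```

```bash
python3 -m pendant '[[5,2,-0.3,-0.4,0],[5,5,-0.3,-0.4,0],[5,7,-0.3,-0.4,0],[5,7.5,-0.3,-0.4,0],[5,7.5,-0.3,-0.4,0]]';python3 plan.py .442 .342 .0255 -2.5
```

```text
time: 4.68
ee_pos: [0.4449, 0.3417, 0.0756]
orientation: [-0.911, 1.566, -2.527]
ft_force: [0.2, 0.0, -2.5]
grip_width: 0.0167
pos [0.4449 0.3417 0.0756] jaw -2.57 xaxis [-0.0038 -0.0027 -1.    ] j6 0.63 t 4.68 grip 0.0167 F [ 0.2  0.  -2.5]
shift cm [ 5.02 -0.27 -0.03] turn -0.001 rows>= 1.2 0.0
```

```bash
python3 -m pendant '[[5,1.5,-0.2,0,0],[5,3,-0.3,0,0],[5,4,-0.3,0,0],[5,4.6,-0.3,0,0],[5,4.8,-0.3,0,0],[5,4.8,-0.3,0,0]]';python3 plan.py .442 .342 .0255 -2.5
```

```text
time: 5.18
ee_pos: [0.4431, 0.3432, 0.03]
orientation: [2.251, 1.57, 0.636]
ft_force: [0.4, 0.3, -2.8]
grip_width: 0.0167
pos [0.4431 0.3432 0.03  ] jaw -2.53 xaxis [ 3.e-04  3.e-04 -1.e+00] j6 0.64 t 5.18 grip 0.0167 F [ 0.4  0.3 -2.8]
shift cm [ 0.45 -0.11  0.12] turn -0.001 rows>= 0.1 0.0
```

```bash
python3 -m pendant '[[5,0.2,0,0,0],[5,0.35,0,0,0],[5,0.5,0,0,0],[5,0.5,0,0,0]]';python3 plan.py .442 .342 .0255 -2.5
```

```text
time: 5.52
ee_pos: [0.4433, 0.3434, 0.0259]
orientation: [2.187, 1.569, 0.573]
ft_force: [-1.7, -1.8, 3.5]
grip_width: 0.0167
pos [0.4433 0.3434 0.0259] jaw -2.52 xaxis [ 1.2e-03  8.0e-04 -1.0e+00] j6 0.64 t 5.52 grip 0.0167 F [-1.7 -1.8  3.5]
shift cm [ 0.04 -0.12  0.15] turn -0.0 rows>= 0.0 0.0
```

```bash
python3 -m pendant '[[20,0,0,0,0],[45,0,0,0,0],[50,0,0,0,0],[50,-1.5,0,0,0],[50,-4,0,0,0],[60,-8,0,0,0],[70,-11,0,0,0],[70,-13,0,0,0]]'
python3 - <<'E'
from h import *
for n in ["scene","top"]:
    f=grab_frame(n); cv2.imwrite(f"pics/{n}4.png",f["pixels"])
E
```

```text
time: 6.18
ee_pos: [0.4438, 0.3438, 0.1586]
orientation: [2.227, 1.566, 0.612]
ft_force: [-1.1, -0.5, -0.1]
grip_width: 0.0598
```

View pics/scene4.png

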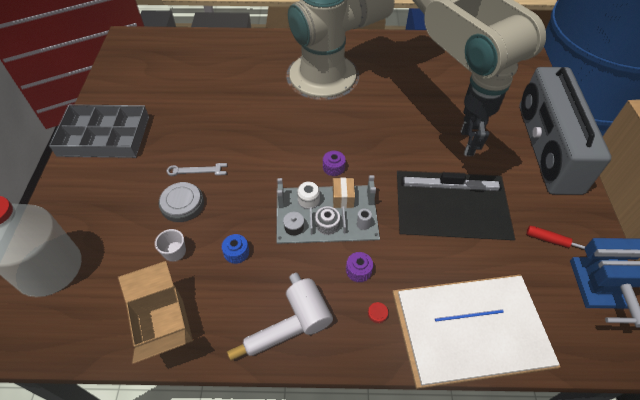

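View pics/top4.png

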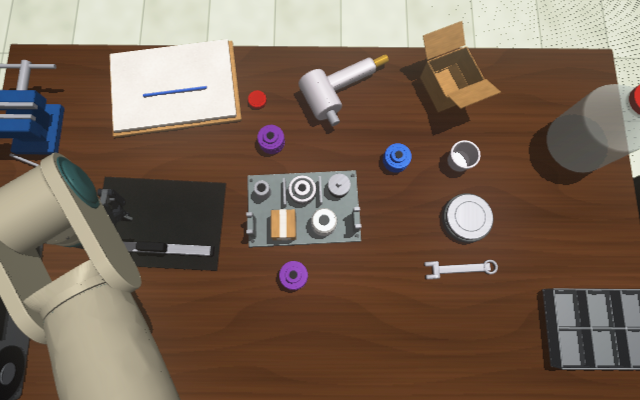

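Bar lies on the mat (scene 452,183) and the rack is fully visible. Measure the parts.

```bash
cat > parts.py <<'E'
from meas import *
def circ(p): c,r=cv2.minEnclosingCircle((p[:,:2]*1000).astype(np.float32)); return np.round(c,1),round(r,1)
C=np.array([.536,.0137]);a=np.radians(3.6);Rr=np.array([[np.cos(a),-np.sin(a)],[np.sin(a),np.cos(a)]])
def rk(c): return ((np.array(c)/1000-C)@Rr*1000).round(1)
if __name__=="__main__":
  for n in ["top","scene"]:
    f,W=cloud(n); X,Y,Z=W[...,0],W[...,1],W[...,2]
    bgr=f["pixels"].astype(int); g=bgr.sum(-1); sat=bgr.max(-1)-bgr.min(-1)
    L=(W[...,:2]-C)@Rr*1000
    def reg(x,y,r,z0,z1): return biggest((abs(L[...,0]-x)<r)&(abs(L[...,1]-y)<r)&(Z>z0)&(Z<z1))
    s=biggest((abs(L[...,0])<90)&(abs(L[...,1])<130)&(abs(Z-.006)<.004)); p=W[s]; b=rect(p); print(n,"base",b,rk(b[0]))
    p=W[reg(-40,43,48,.049,.06)]; b=rect(p); print("carton",b,rk(b[0]),np.median(p[:,2]))
    p=W[reg(-40,-43,48,.030,.06)]; q=p[p[:,2]>.046]; print("filter",circ(p),rk(circ(p)[0]),"top",circ(q),rk(circ(q)[0]),p[:,2].max())
    p=W[reg(34,0,36,.038,.055)]; q=p[p[:,2]>.046]; print("pulley",circ(p),rk(circ(p)[0]),"hub",circ(q),rk(circ(q)[0]),p[:,2].max())
    p=W[reg(42,85,30,.046,.056)]; print("socket",circ(p),rk(circ(p)[0]))
    p=W[reg(42,-85,32,.044,.056)]; print("mount",circ(p),rk(circ(p)[0]))
E
python3 parts.py
```

```text
top base (array([537. ,  13.8]), array([176.2, 258.9]), 3.45) [1. 0.]
carton (array([493.4,  57.8]), array([61.1, 51.9]), 1.87) [-39.7  46.7] 0.053561596339161736
filter (array([500.9, -29.9]), 28.4) [-37.8 -41.3] top (array([500.4, -30.2]), 27.5) [-38.3 -41.6] 0.05816476417649519
pulley (array([573.2,  18.1]), 30.3) [37.4  2.1] hub (array([568.5,  21.8]), 22.6) [32.9  6. ] 0.05396448663778198
socket (array([571.7, 106.9]), 17.0) [41.5 90.8]
mount (array([583.6, -63.4]), 4.5) [ 42.7 -79.9]
scene base (array([538.1,  17.7]), array([171.7, 253.1]), 2.69) [2.3 3.9]
carton (array([493.8,  58.2]), array([64.8, 52.2]), 0.93) [-39.3  47.1] 0.0536010702919147
filter (array([502.7, -30.1]), 28.0) [-36.  -41.6] top (array([503.2, -29.1]), 27.6) [-35.4 -40.7] 0.05921092331456785
pulley (array([573.6,  17.9]), 31.1) [37.8  1.8] hub (array([572.3,  17.7]), 18.5) [36.5  1.7] 0.053465773031104266
socket (array([571.5, 106.7]), 17.9) [41.3 90.6]
mount (array([583.8, -62.7]), 6.7) [ 42.9 -79.3]
```

```bash
python3 plan.py .502 -.030 .13 93.6
```

```text
pos [0.4429 0.3432 0.1545] jaw -2.52 xaxis [ 6.e-04  5.e-04 -1.e+00] j6 0.64 t 6.38 grip 0.06 F [-0.4  0.3 -0.5]
shift cm [ 2.43  7.54 37.03] turn 1.464 rows>= 9.1 11.7
```

```bash
python3 -m pendant '[[82,0,0.7,3,0.1],[82,0,1.3,6.5,0.22],[82,0,2.1,10.5,0.34],[82,0,2.9,14.5,0.46],[82,0,3.7,18.5,0.58],[82,0,4.5,22.5,0.7],[82,0,5.3,26,0.82],[82,0,5.3,26,0.82]]'; python3 plan.py .502 -.030 .12 93.6
```

```text
time: 7.05
ee_pos: [0.4842, 0.0757, 0.1525]
orientation: [-0.043, 1.567, -2.49]
ft_force: [0.4, -0.1, 0.5]
grip_width: 0.0699
pos [0.4842 0.0757 0.1525] jaw -50.2 xaxis [-0.0028 -0.0022 -1.    ] j6 0.96 t 7.05 grip 0.0699 F [ 0.4 -0.1  0.5]
shift cm [3.27 9.26 5.39] turn 0.632 rows>= 2.7 5.1
```

```bash
python3 -m pendant '[[82,1,3,1.7,0.11],[82,2,6,3.5,0.23],[82,3.2,9.2,5.4,0.35],[82,3.2,9.2,5.4,0.47],[82,3.2,9.2,5.4,0.59],[82,3.2,9.2,5.4,0.632],[82,3.2,9.2,5.4,0.632],[82,3.2,9.2,5.4,0.632]]'; python3 plan.py .502 -.030 .018 93.6;  python3 - <<'E'
from h import *
for n in ["wrist"]:
    f=grab_frame(n); cv2.imwrite(f"pics/{n}5.png",f["pixels"])
E
```

```text
time: 7.72
ee_pos: [0.5024, -0.0237, 0.1211]
orientation: [-0.253, 1.568, 2.965]
ft_force: [-0.0, -1.0, -0.2]
grip_width: 0.07
pos [ 0.5024 -0.0237  0.1211] jaw -85.59 xaxis [-2.5e-03  4.0e-04 -1.0e+00] j6 1.37 t 7.72 grip 0.07 F [-0.  -1.  -0.2]
shift cm [10.31  0.63  0.06] turn 0.014 rows>= 2.5 0.1
```

View pics/wrist5.png

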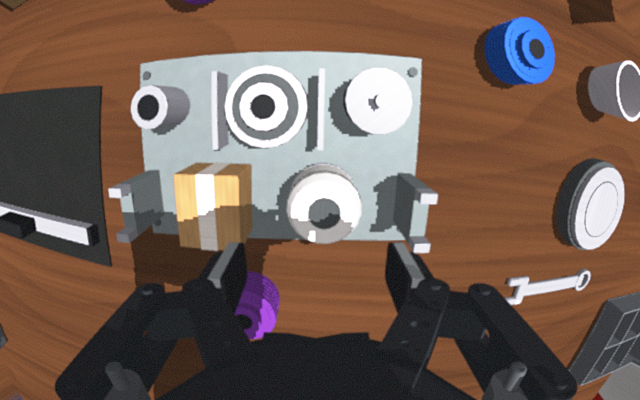

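Filter (324,205) sits between finger tips (230/400); a 6 mm sideways correction remains, then descend.

```bash
python3 -m pendant '[[82,0,0.4,0,0.014],[82,0,0.6,0,0.014],[82,2,0.6,0,0.014],[82,5,0.6,0,0.014],[82,5,0.6,0,0.014],[82,5,0.6,0,0.014]]'; python3 plan.py .502 -.030 .018 93.6
```

```text
time: 8.27
ee_pos: [0.5024, -0.0299, 0.0715]
orientation: [-0.213, 1.567, 2.99]
ft_force: [0.0, -0.6, 1.0]
grip_width: 0.07
pos [ 0.5024 -0.0299  0.0715] jaw -86.5 xaxis [-3.7e-03  6.0e-04 -1.0e+00] j6 1.38 t 8.27 grip 0.07 F [ 0.  -0.6  1. ]
shift cm [5.35 0.01 0.02] turn -0.002 rows>= 1.3 0.0
```

```bash
python3 -m pendant '[[82,2,0,0,0],[82,4,0,0,0],[82,5.2,0,0,0],[82,5.2,0,0,0],[70,5.2,0,0,0],[60,5.2,0,0,0],[55,5.2,0,0,0],[55,5.2,0,0,0]]' 30; python3 plan.py .502 -.030 .018 93.6
```

```text
time: 8.93
ee_pos: [0.5046, -0.03, 0.0223]
orientation: [3.01, 1.568, -0.07]
ft_force: [-0.4, 1.0, 5.6]
grip_width: 0.0544
pos [ 0.5046 -0.03    0.0223] jaw -86.51 xaxis [ 3.e-03 -2.e-04 -1.e+00] j6 1.38 t 8.93 grip 0.0544 F [-0.4  1.   5.6]
shift cm [ 0.43 -0.02  0.26] turn -0.002 rows>= 0.1 0.0
```

```bash
python3 -m pendant '[[50,-0.5,0,0,0],[50,-1.5,0,0,0],[50,-3.5,0,0,0],[50,-6,0,0,0],[50,-9,0,0,0],[50,-11,0,0,0],[50,-11,0,0,0],[50,-11,0,0,0]]' 40; python3 plan.py .534 .280 .13 87.5;  python3 - <<'E'
from h import *
for n in ["scene"]:
    f=grab_frame(n); cv2.imwrite(f"pics/{n}6.png",cv2.resize(f["pixels"][100:260,200:440],None,fx=3.2,fy=3.2))
E
```

```text
time: 9.6
ee_pos: [0.5039, -0.03, 0.1317]
orientation: [2.947, 1.568, -0.134]
ft_force: [-1.0, -0.3, -3.3]
grip_width: 0.0543
pos [ 0.5039 -0.03    0.1317] jaw -86.52 xaxis [ 2.4e-03 -3.0e-04 -1.0e+00] j6 1.38 t 9.6 grip 0.0543 F [-1.  -0.3 -3.3]
shift cm [  0.17 -30.76  -4.89] turn 0.104 rows>= 7.5 0.8
```

View pics/scene6.png

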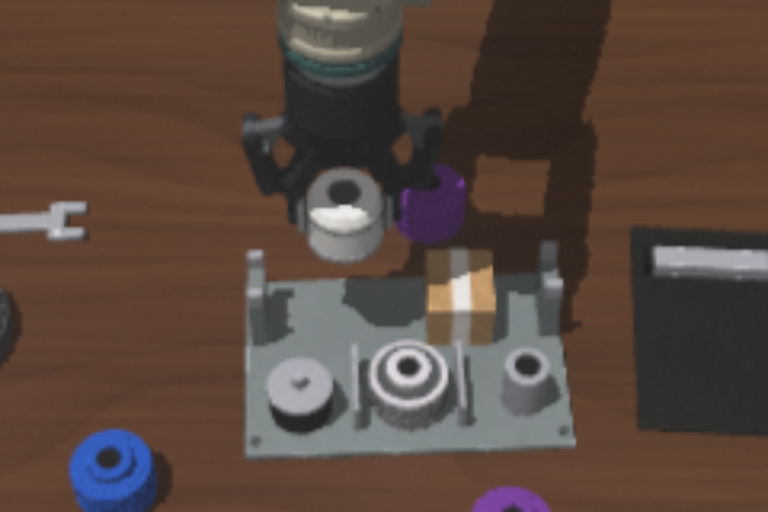

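```bash
python3 -m pendant '[[50,0,-3,-0.5,0],[50,0,-6.5,-1,0.02],[50,0,-10.5,-1.7,0.04],[50,0,-14.5,-2.3,0.06],[50,0,-18.5,-2.9,0.08],[50,0,-22.5,-3.6,0.1],[50,0,-26.5,-4.2,0.104],[50,0,-29,-4.7,0.104]]'; python3 -m pendant '[[50,0,-1.5,-0.1,0],[50,0,-1.5,-0.1,0],[50,2,-1.5,-0.1,0],[50,4,-1.5,-0.1,0],[50,4,-1.5,-0.1,0]]'; python3 plan.py .534 .278 .0205 87.5
```

```text
time: 10.32
ee_pos: [0.5311, 0.2656, 0.1279]
orientation: [0.193, 1.567, -2.99]
ft_force: [-0.2, -0.4, -1.9]
grip_width: 0.0548
time: 10.73
ee_pos: [0.5314, 0.2752, 0.084]
orientation: [0.481, 1.56, -2.704]
ft_force: [-0.7, -0.6, -4.3]
grip_width: 0.0546
pos [0.5314 0.2752 0.084 ] jaw -92.5 xaxis [-0.01   -0.0047 -0.9999] j6 2.03 t 10.73 grip 0.0546 F [-0.7 -0.6 -4.3]
shift cm [ 6.35 -0.32 -0.31] turn 0.0 rows>= 1.5 0.0
```

```bash
python3 -m pendant '[[50,1.5,-0.2,-0.2,0],[50,3,-0.2,-0.2,0],[50,4.5,-0.2,-0.2,0],[50,5.2,-0.2,-0.2,0],[50,5.2,-0.2,-0.2,0],[50,5.2,-0.2,-0.2,0],[50,5.2,-0.2,-0.2,0]]'; python3 plan.py .534 .278 .0205 87.5
```

```text
time: 11.32
ee_pos: [0.5371, 0.2792, 0.0398]
orientation: [-2.678, 1.569, 0.42]
ft_force: [0.1, 0.3, -2.5]
grip_width: 0.0547
pos [0.5371 0.2792 0.0398] jaw -92.49 xaxis [ 1.5e-03  7.0e-04 -1.0e+00] j6 2.03 t 11.32 grip 0.0547 F [ 0.1  0.3 -2.5]
shift cm [1.93 0.14 0.31] turn 0.0 rows>= 0.5 0.0
```

```bash
python3 -m pendant '[[50,0.8,0,0,0],[50,1.5,0,0,0],[50,1.7,0,0,0],[50,1.8,0,0,0],[50,1.8,0,0,0],[50,1.8,0,0,0]]'; python3 plan.py .534 .278 .0205 87.5
```

```text
time: 11.82
ee_pos: [0.5366, 0.2793, 0.0205]
orientation: [-2.437, 1.57, 0.662]
ft_force: [-0.2, 0.3, -1.8]
grip_width: 0.0547
pos [0.5366 0.2793 0.0205] jaw -92.47 xaxis [ 3.e-04  2.e-04 -1.e+00] j6 2.03 t 11.82 grip 0.0547 F [-0.2  0.3 -1.8]
shift cm [0.   0.14 0.25] turn 0.0 rows>= 0.1 0.0
```

```bash
python3 -m pendant '[[50,0.1,0,0,0],[50,0.2,0,0,0],[50,0.2,0,0,0]]'; python3 plan.py .534 .278 .0205 87.5
```

```text
time: 12.07
ee_pos: [0.5366, 0.2793, 0.0204]
orientation: [-2.808, 1.57, 0.291]
ft_force: [-6.9, -3.7, 10.2]
grip_width: 0.0543
pos [0.5366 0.2793 0.0204] jaw -92.47 xaxis [ 3.e-04  1.e-04 -1.e+00] j6 2.03 t 12.07 grip 0.0543 F [-6.9 -3.7 10.2]
shift cm [-0.01  0.14  0.26] turn 0.001 rows>= 0.1 0.0
```

```bash
python3 -m pendant '[[50,-0.1,0,0,0],[65,-0.1,0,0,0],[80,-0.1,0,0,0],[82,-0.1,0,0,0],[82,-2,0,0,0],[82,-5,0,0,0],[82,-8.5,0,0,0],[82,-11,0,0,0]]'; python3 -m pendant '[[75,0,0,0,0],[75,0,0,0,0]]'; python3 plan.py .4955 .058 .13 93.6
python3 - <<'E'
from h import *
for n in ["scene"]:
    f=grab_frame(n); cv2.imwrite(f"pics/{n}7.png",f["pixels"])
E
```

```text
time: 12.73
ee_pos: [0.5371, 0.2795, 0.1314]
orientation: [-2.653, 1.568, 0.445]
ft_force: [1.1, -0.1, 0.9]
grip_width: 0.0702
time: 12.9
ee_pos: [0.5375, 0.2796, 0.1305]
orientation: [-2.667, 1.567, 0.431]
ft_force: [-0.8, -0.2, 0.4]
grip_width: 0.0645
pos [0.5375 0.2796 0.1305] jaw -92.48 xaxis [ 0.0038  0.0018 -1.    ] j6 2.03 t 12.9 grip 0.0645 F [-0.8 -0.2  0.4]
shift cm [-0.   22.32  3.23] turn -0.106 rows>= 5.4 0.8
```

View pics/scene7.png

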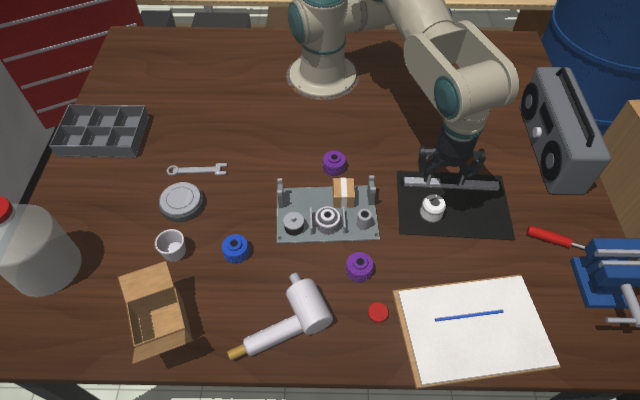

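Filter stands upright on the mat (433,208). Now the carton.

```bash
python3 -m pendant '[[78,0,3.5,0.4,0],[78,0,7.5,1,-0.03],[78,0,11.5,1.6,-0.06],[78,0,15.5,2.2,-0.09],[78,0,19.5,2.8,-0.106],[78,0,22.3,3.2,-0.106],[78,0,22.3,3.2,-0.106],[78,0,22.3,3.2,-0.106]]'; python3 -m pendant '[[78,0,0,0,0],[78,0,0,0,0]]'; python3 plan.py .4940 .058 .018 93.6
python3 - <<'E'
from h import *
for n in ["wrist"]:
    f=grab_frame(n); cv2.imwrite(f"pics/{n}8.png",f["pixels"])
E
```

```text
time: 13.62
ee_pos: [0.494, 0.0566, 0.1269]
orientation: [-0.116, 1.568, 3.086]
ft_force: [0.6, 0.2, -0.5]
grip_width: 0.0668
time: 13.78
ee_pos: [0.4947, 0.0587, 0.1277]
orientation: [-0.252, 1.569, 2.953]
ft_force: [-0.1, 0.6, 0.2]
grip_width: 0.0664
pos [0.4947 0.0587 0.1277] jaw -86.34 xaxis [-1.4e-03  3.0e-04 -1.0e+00] j6 1.55 t 13.78 grip 0.0664 F [-0.1  0.6  0.2]
shift cm [10.97  0.07  0.06] turn 0.001 rows>= 2.6 0.0
```

View pics/wrist8.png

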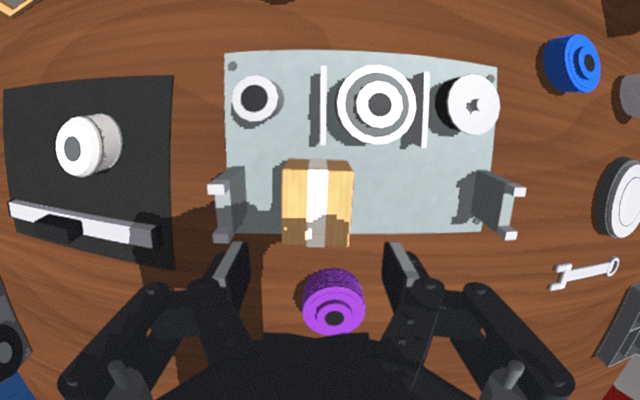

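```bash
python3 -m pendant '[[78,3,0,0,0],[78,6,0,0,0],[78,9,0,0,0],[78,10.7,0,0,0],[78,10.7,0,0,0],[78,10.7,0,0,0],[78,10.7,0,0,0],[78,10.7,0,0,0]]' 30; python3 plan.py .4945 .058 .0195 93.6
```

```text
time: 14.5
ee_pos: [0.4962, 0.0582, 0.0234]
orientation: [-3.126, 1.567, 0.079]
ft_force: [0.2, -0.2, 0.6]
grip_width: 0.067
pos [0.4962 0.0582 0.0234] jaw -86.37 xaxis [ 3.3e-03  3.0e-04 -1.0e+00] j6 1.55 t 14.5 grip 0.067 F [ 0.2 -0.2  0.6]
shift cm [0.39 0.01 0.17] turn 0.0 rows>= 0.1 0.0
```

```bash
python3 -m pendant '[[70,0,0,0,0],[60,0,0,0,0],[50,0,0,0,0],[50,0,0,0,0],[50,0,0,0,0]]' 30; python3 plan.py .4945 .058 .0195 93.6; python3 -m pendant '[[50,-0.5,0,0,0],[50,-1.5,0,0,0],[50,-3.5,0,0,0],[50,-6,0,0,0],[50,-9,0,0,0],[50,-11,0,0,0],[50,-11,0,0,0],[50,-11,0,0,0]]' 35; python3 -m pendant '[[50,0,0,0,0]]'; python3 plan.py .5396 .398 .13 87.5;  python3 - <<'E'
from h import *
for n in ["scene"]:
    f=grab_frame(n); cv2.imwrite(f"pics/{n}9.png",cv2.resize(f["pixels"][100:260,200:440],None,fx=3.2,fy=3.2))
E
```

```text
time: 14.92
ee_pos: [0.4958, 0.058, 0.0231]
orientation: [-3.005, 1.568, 0.2]
ft_force: [-1.9, 0.9, 6.3]
grip_width: 0.0519
pos [0.4958 0.058  0.0231] jaw -86.41 xaxis [ 2.5e-03  5.0e-04 -1.0e+00] j6 1.55 t 14.92 grip 0.0519 F [-1.9  0.9  6.3]
shift cm [ 0.36 -0.01  0.13] turn -0.0 rows>= 0.1 0.0
time: 15.58
ee_pos: [0.4953, 0.0578, 0.1327]
orientation: [3.119, 1.568, 0.04]
ft_force: [-0.2, -1.0, -2.3]
grip_width: 0.0516
time: 15.67
ee_pos: [0.4941, 0.0577, 0.1303]
orientation: [-0.034, 1.569, -3.113]
ft_force: [0.4, -0.3, -2.2]
grip_width: 0.0517
pos [0.4941 0.0577 0.1303] jaw -86.4 xaxis [-2.e-03 -1.e-04 -1.e+00] j6 1.55 t 15.67 grip 0.0517 F [ 0.4 -0.3 -2.2]
shift cm [ 2.000e-02 -3.367e+01 -6.670e+00] turn 0.106 rows>= 8.2 0.9
```

View pics/scene9.png

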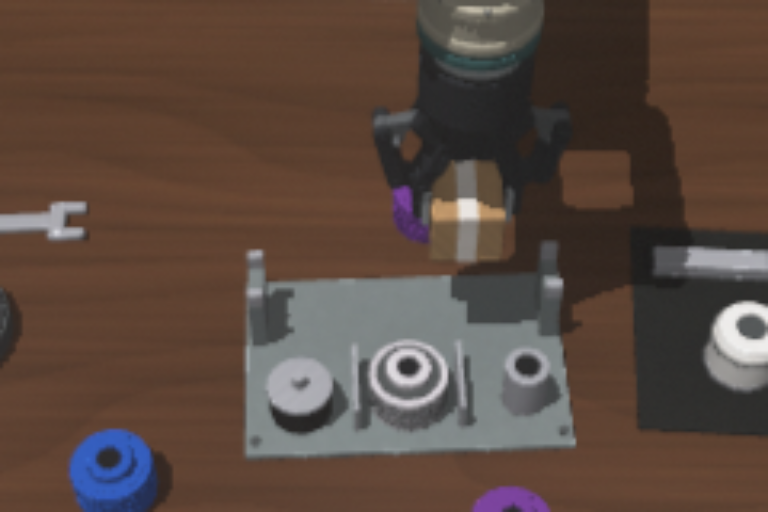

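```bash
python3 -m pendant '[[45,0,-3,-0.5,0],[45,0,-6.5,-1.2,0.02],[45,0,-10.5,-2,0.04],[45,0,-14.5,-2.8,0.06],[45,0,-18.5,-3.6,0.08],[45,0,-22.5,-4.4,0.1],[45,0,-26.5,-5.2,0.106],[45,0,-30,-5.9,0.106]]' 35; python3 -m pendant '[[45,0,-2.5,-0.5,0],[45,0,-3.6,-0.7,0],[45,0,-3.6,-0.7,0],[45,2,-3.6,-0.7,0],[45,4,-3.6,-0.7,0],[45,4,-3.6,-0.7,0],[45,4,-3.6,-0.7,0],[45,4,-3.6,-0.7,0]]'; python3 plan.py .5396 .398 .0215 87.5
```

```text
time: 16.38
ee_pos: [0.5339, 0.3631, 0.1291]
orientation: [0.508, 1.567, -2.676]
ft_force: [0.7, 0.7, -1.4]
grip_width: 0.0515
time: 17.05
ee_pos: [0.5437, 0.3961, 0.0922]
orientation: [-2.604, 1.571, 0.494]
ft_force: [0.7, -0.5, -2.2]
grip_width: 0.0516
pos [0.5437 0.3961 0.0922] jaw -92.51 xaxis [ 2.e-04  1.e-04 -1.e+00] j6 2.19 t 17.05 grip 0.0516 F [ 0.7 -0.5 -2.2]
shift cm [ 7.07 -0.17  0.42] turn -0.0 rows>= 1.7 0.0
```

```bash
python3 -m pendant '[[45,2,-0.1,0.2,0],[45,4,-0.1,0.2,0],[45,6,-0.1,0.2,0],[45,6.6,-0.1,0.2,0],[45,6.7,-0.1,0.2,0],[45,6.8,-0.1,0.2,0],[45,6.8,-0.1,0.2,0],[45,6.8,-0.1,0.2,0]]'; python3 -m pendant '[[45,0.1,0,0,0],[45,0.2,0,0,0],[45,0.2,0,0,0]]'; python3 plan.py .5396 .398 .0205 87.5
```

```text
time: 17.72
ee_pos: [0.5424, 0.3982, 0.0256]
orientation: [-2.506, 1.568, 0.593]
ft_force: [0.9, 0.5, -1.5]
grip_width: 0.0519
time: 17.97
ee_pos: [0.5416, 0.3977, 0.0217]
orientation: [-2.431, 1.571, 0.667]
ft_force: [0.0, 0.6, -1.6]
grip_width: 0.0516
pos [0.5416 0.3977 0.0217] jaw -92.48 xaxis [ 2.e-04  2.e-04 -1.e+00] j6 2.19 t 17.97 grip 0.0516 F [ 0.   0.6 -1.6]
shift cm [ 0.12 -0.02  0.2 ] turn 0.0 rows>= 0.1 0.0
```

```bash
python3 -m pendant '[[45,0.1,0,0,0],[45,0.15,0,0,0],[45,0.15,0,0,0]]'; python3 plan.py .5396 .398 .0205 87.5
```

```text
time: 18.22
ee_pos: [0.5416, 0.3977, 0.0212]
orientation: [-2.484, 1.57, 0.615]
ft_force: [-4.2, -3.6, 5.2]
grip_width: 0.0517
pos [0.5416 0.3977 0.0212] jaw -92.48 xaxis [ 3.e-04  2.e-04 -1.e+00] j6 2.19 t 18.22 grip 0.0517 F [-4.2 -3.6  5.2]
shift cm [ 0.07 -0.02  0.2 ] turn 0.0 rows>= 0.1 0.0
```

```bash
python3 -m pendant '[[50,-0.05,0,0,0],[65,-0.05,0,0,0],[78,-0.05,0,0,0],[78,-0.05,0,0,0],[78,-2,0,0,0],[78,-5,0,0,0],[78,-8.5,0,0,0],[80,-12,0,0,0]]'; python3 -m pendant '[[80,-0.5,0,0,0],[80,-0.5,0,0,0]]'; python3 plan.py .5733 .018 .13 3.6
python3 - <<'E'
from h import *
for n in ["scene"]:
    f=grab_frame(n); cv2.imwrite(f"pics/{n}10.png",f["pixels"])
E
python3 parts.py 2>&1 | grep -E "pulley|socket|mount|base"
```

```text
time: 18.88
ee_pos: [0.5412, 0.3974, 0.1407]
orientation: [0.559, 1.569, -2.626]
ft_force: [0.4, -0.2, 0.4]
grip_width: 0.0684
time: 19.05
ee_pos: [0.543, 0.3986, 0.1493]
orientation: [-2.519, 1.563, 0.579]
ft_force: [0.5, -0.1, -0.1]
grip_width: 0.0683
pos [0.543  0.3986 0.1493] jaw -92.48 xaxis [ 0.0063  0.0041 -1.    ] j6 2.19 t 19.05 grip 0.0683 F [ 0.5 -0.1 -0.1]
shift cm [ 1.79 37.9  -4.66] turn 1.465 rows>= 9.2 11.7
top base (array([537.9,  15.9]), array([174.2, 254.9]), 3.3) [2.  2.1]
```

View pics/scene10.png

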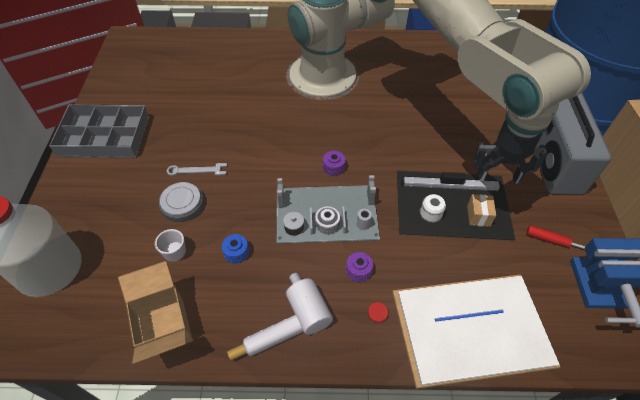

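Both stand on the mat (433,208 and 482,211). Now the pulley; j6 range means turning the other way (−1.68).

```bash
python3 -m pendant '[[90,0,3,-0.3,-0.1],[95,0,7,-0.8,-0.22],[98,0,11,-1.3,-0.34],[98,0,15,-1.8,-0.46],[98,0,19,-2.3,-0.58],[98,0,23,-2.8,-0.7],[98,0,27,-3.3,-0.82],[98,0,31,-3.8,-0.94]]'; python3 -m pendant '[[98,0,0,0,-0.1],[98,0,0,0,-0.2],[98,0,0,0,-0.3],[98,0,0,0,-0.4],[98,0,0,0,-0.5],[98,0,0,0,-0.6],[98,0,0,0,-0.7],[98,0,0,0,-0.74]]'; python3 -m pendant '[[98,0,0,0,0],[98,0,0,0,0]]'; python3 plan.py .5733 .018 .12 3.6; python3 parts.py 2>&1 | grep -E "pulley"
```

```text
time: 19.82
ee_pos: [0.5646, 0.0885, 0.1424]
orientation: [-0.81, 1.567, -3.061]
ft_force: [1.1, -0.1, 0.4]
grip_width: 0.0833
time: 20.48
ee_pos: [0.5648, 0.0904, 0.1422]
orientation: [-1.559, 1.566, -3.071]
ft_force: [0.5, 0.6, -0.3]
grip_width: 0.084
time: 20.65
ee_pos: [0.5651, 0.0905, 0.1431]
orientation: [-1.564, 1.568, -3.082]
ft_force: [-0.0, -0.3, -1.1]
grip_width: 0.0838
pos [0.5651 0.0905 0.1431] jaw 3.01 xaxis [-3.3e-03 -2.0e-04 -1.0e+00] j6 0.04 t 20.65 grip 0.0838 F [-0.  -0.3 -1.1]
shift cm [2.3  0.45 7.28] turn -0.01 rows>= 1.8 0.1
```

```bash
python3 -m pendant '[[98,0,0.2,3.5,-0.01],[98,0,0.4,7.2,-0.01],[98,0,0.45,7.25,-0.01],[98,0,0.45,7.25,-0.01],[98,0,0.45,7.25,-0.01]]';  python3 plan.py .5733 .018 .010 3.6;  python3 - <<'E'
from h import *
for n in ["wrist"]:
    f=grab_frame(n); cv2.imwrite(f"pics/{n}11.png",f["pixels"])
E
```

```text
time: 21.12
ee_pos: [0.5741, 0.0187, 0.1445]
orientation: [-2.22, 1.57, 2.556]
ft_force: [-0.4, -0.2, 0.6]
grip_width: 0.0838
pos [0.5741 0.0187 0.1445] jaw 3.61 xaxis [-9.e-04  6.e-04 -1.e+00] j6 -0.09 t 21.12 grip 0.0838 F [-0.4 -0.2  0.6]
shift cm [13.45 -0.07  0.07] turn 0.0 rows>= 3.2 0.0
```

View pics/wrist11.png

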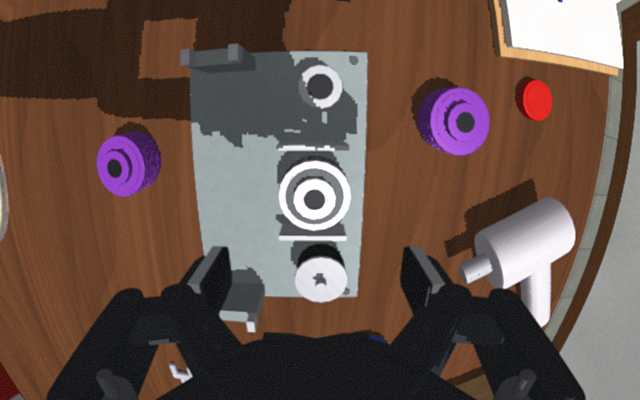

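```bash
python3 -m pendant '[[98,3,-0.05,0.05,0],[98,6,-0.05,0.05,0],[98,9,-0.05,0.05,0],[98,11,-0.05,0.05,0],[98,12.5,-0.05,0.05,0],[98,13.4,-0.05,0.05,0],[98,13.4,-0.05,0.05,0],[98,13.4,-0.05,0.05,0]]';  python3 plan.py .5733 .018 .009 3.6
```

```text
time: 21.83
ee_pos: [0.574, 0.0186, 0.0114]
orientation: [2.305, 1.571, 0.799]
ft_force: [-0.5, -0.1, 0.7]
grip_width: 0.0837
pos [0.574  0.0186 0.0114] jaw 3.72 xaxis [ 2.e-04  2.e-04 -1.e+00] j6 -0.1 t 21.83 grip 0.0837 F [-0.5 -0.1  0.7]
shift cm [ 0.24 -0.07  0.05] turn 0.002 rows>= 0.1 0.0
```

```bash
python3 -m pendant '[[80,0,0,0,0],[70,0,0,0,0],[60,0,0,0,0],[55,0,0,0,0],[55,0,0,0,0],[55,0,0,0,0]]' 60;  python3 plan.py .5733 .018 .009 3.6
```

```text
time: 22.33
ee_pos: [0.5749, 0.018, 0.0131]
orientation: [1.574, 1.568, 0.067]
ft_force: [-1.4, 0.6, 6.7]
grip_width: 0.0584
pos [0.5749 0.018  0.0131] jaw 3.67 xaxis [ 2.8e-03  2.0e-04 -1.0e+00] j6 -0.1 t 22.33 grip 0.0584 F [-1.4  0.6  6.7]
shift cm [ 0.41 -0.16 -0.01] turn 0.001 rows>= 0.1 0.0
```

```bash
python3 -m pendant '[[55,-0.5,0,0,0],[55,-1.5,0,0,0],[55,-3.5,0,0,0],[55,-6,0,0,0],[55,-9,0,0,0],[55,-12,0,0,0],[55,-13,0,0,0],[55,-13,0,0,0]]' 60; python3 -m pendant '[[55,0,0,0,0],[55,0,0,0,0]]';  python3 plan.py .5162 -.3514 .14 3.6
python3 - <<'E'
from h import *
for n in ["scene"]:
    f=grab_frame(n); cv2.imwrite(f"pics/{n}12.png",f["pixels"])
E
```

```text
time: 23.0
ee_pos: [0.5754, 0.0178, 0.1448]
orientation: [1.488, 1.564, -0.019]
ft_force: [0.7, 0.5, -3.7]
grip_width: 0.058
time: 23.17
ee_pos: [0.5726, 0.0179, 0.1384]
orientation: [-1.683, 1.567, 3.093]
ft_force: [0.5, 0.8, -4.7]
grip_width: 0.0582
pos [0.5726 0.0179 0.1384] jaw 3.67 xaxis [-4.2e-03  2.0e-04 -1.0e+00] j6 -0.1 t 23.17 grip 0.0582 F [ 0.5  0.8 -4.7]
shift cm [-0.14 -8.   36.49] turn 0.001 rows>= 9.0 0.0
```

View pics/scene12.png

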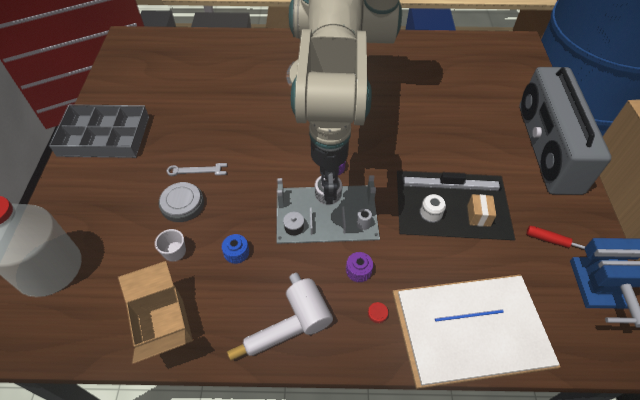

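```bash
python3 -m pendant '[[55,0,-0.5,2.5,0],[55,0,-1.3,6,0],[55,0,-2.2,10,0],[55,0,-3.1,14,0],[55,0,-3.9,18,0],[55,0,-4.8,22,0],[55,0,-5.7,26,0],[55,0,-6.6,30,0]]' 60; python3 -m pendant '[[55,0,-0.8,3.5,0],[55,0,-1.2,6,0],[55,0,-1.2,6,0],[55,0,-1.2,6,0],[55,0,-1.2,6,0]]';  python3 plan.py .5162 -.3514 .0375 3.6
```

```text
time: 23.88
ee_pos: [0.5258, -0.2872, 0.1388]
orientation: [-2.239, 1.567, 2.537]
ft_force: [1.7, 1.5, -3.6]
grip_width: 0.0587
time: 24.3
ee_pos: [0.5186, -0.3456, 0.1391]
orientation: [-2.448, 1.568, 2.328]
ft_force: [-0.9, 0.1, -2.7]
grip_width: 0.0583
pos [ 0.5186 -0.3456  0.1391] jaw 3.67 xaxis [-0.0022  0.0024 -1.    ] j6 -0.71 t 24.3 grip 0.0583 F [-0.9  0.1 -2.7]
shift cm [10.16 -0.26  0.58] turn 0.001 rows>= 2.4 0.0
```

```bash
python3 -m pendant '[[55,0,-0.2,0.5,0],[55,2,-0.2,0.5,0],[55,5,-0.2,0.5,0],[55,7.5,-0.2,0.5,0],[55,8.5,-0.2,0.5,0],[55,8.5,-0.2,0.5,0],[55,8.5,-0.2,0.5,0],[55,8.5,-0.2,0.5,0]]' 60; python3 plan.py .5162 -.3514 .0375 3.6
python3 - <<'E'
from h import *
for n in ["top","scene"]:
    f=grab_frame(n); 
    u,v=proj(f,[.516,-.351,.03]); u,v=int(u),int(v)
    cv2.imwrite(f"pics/{n}13.png",cv2.resize(f["pixels"][v-50:v+50,u-65:u+65],None,fx=5,fy=5,interpolation=cv2.INTER_CUBIC))
E
```

```text
time: 24.97
ee_pos: [0.5185, -0.352, 0.0584]
orientation: [0.873, 1.567, -0.633]
ft_force: [0.0, 0.7, -2.9]
grip_width: 0.0585
pos [ 0.5185 -0.352   0.0584] jaw 3.7 xaxis [ 0.0029 -0.0021 -1.    ] j6 -0.72 t 24.97 grip 0.0585 F [ 0.   0.7 -2.9]
shift cm [ 2.09 -0.23 -0.08] turn 0.002 rows>= 0.5 0.0
```

View pics/top13.png

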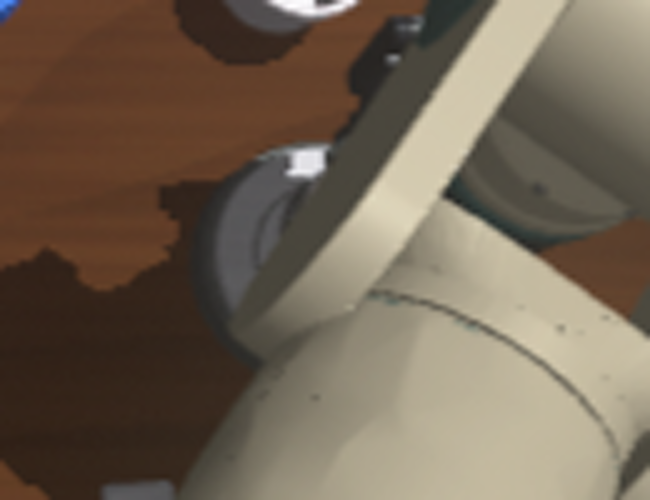

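View pics/scene13.png

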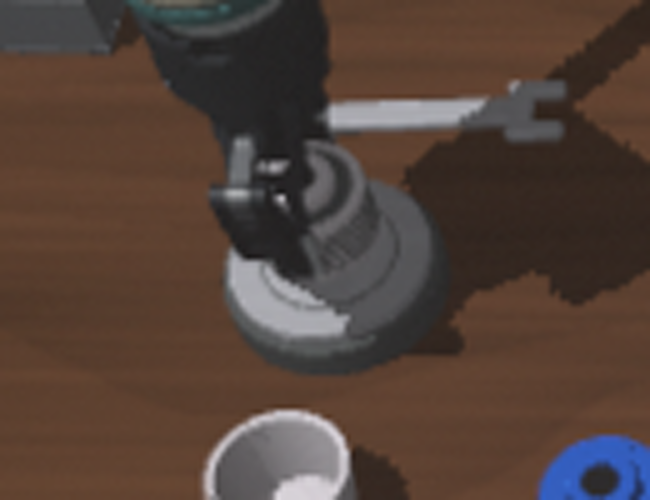

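```bash
python3 -m pendant '[[55,0.6,-0.15,-0.05,0],[55,1.2,-0.15,-0.05,0],[55,1.5,-0.15,-0.05,0],[55,1.7,-0.15,-0.05,0],[55,1.7,-0.15,-0.05,0],[55,1.7,-0.15,-0.05,0]]' 60; python3 plan.py .5162 -.3514 .0368 3.6
```

```text
time: 25.57
ee_pos: [0.5158, -0.3511, 0.0388]
orientation: [-2.536, 1.57, 2.24]
ft_force: [-0.1, 1.0, -3.3]
grip_width: 0.0582
pos [ 0.5158 -0.3511  0.0388] jaw 3.67 xaxis [-3.e-04  3.e-04 -1.e+00] j6 -0.72 t 25.57 grip 0.0582 F [-0.1  1.  -3.3]
shift cm [0.2  0.04 0.04] turn 0.001 rows>= 0.0 0.0
```

```bash
python3 -m pendant '[[55,0.1,0.04,0.03,0],[55,0.2,0.04,0.03,0],[55,0.25,0.04,0.03,0],[55,0.25,0.04,0.03,0]]' 60; python3 plan.py .5162 -.3514 .0368 3.6;  python3 - <<'E'
from meas import *
f,W=cloud("scene"); Z=W[...,2]
u,v=proj(f,[.516,-.351,.03]); u,v=int(u),int(v)
cv2.imwrite(f"pics/scene14.png",cv2.resize(f["pixels"][v-50:v+50,u-65:u+65],None,fx=5,fy=5,interpolation=cv2.INTER_CUBIC))
E
```

```text
time: 25.9
ee_pos: [0.5165, -0.3516, 0.0371]
orientation: [0.928, 1.57, -0.578]
ft_force: [-1.2, 1.0, -0.6]
grip_width: 0.0588
pos [ 0.5165 -0.3516  0.0371] jaw 3.67 xaxis [ 6.e-04 -4.e-04 -1.e+00] j6 -0.72 t 25.9 grip 0.0588 F [-1.2  1.  -0.6]
shift cm [ 0.03 -0.03 -0.02] turn 0.001 rows>= 0.0 0.0
```

View pics/scene14.png

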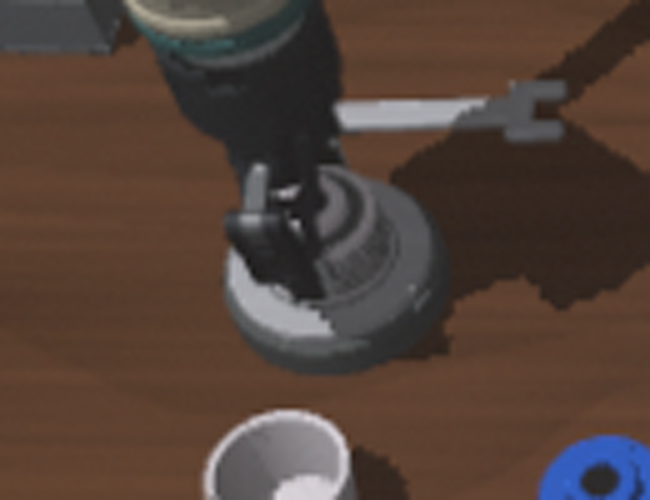

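```bash
python3 -m pendant '[[55,0.05,0,0,0],[70,0.05,0,0,0],[85,0.05,0,0,0],[95,0.05,0,0,0],[95,-2,0,0,0],[95,-5,0,0,0],[95,-9,0,0,0],[95,-12,0,0,0]]' 60; python3 -m pendant '[[85,-2,0,-3,0.1],[82,-2,0,-7,0.2],[82,-2,0,-11,0.3],[82,-2,0,-15,0.4],[82,-2,0,-15,0.5]]'
cat > pul.py <<'E'
from parts import *
for n in ["top","scene"]:
    f,W=cloud(n); X,Y,Z=W[...,0],W[...,1],W[...,2]; reg=(np.hypot(X-.516,Y+.351)<.07)
    s=biggest((abs(Z-.030)<.003)&reg); hull=W[s]
    p=W[biggest(reg&(abs(Z-.066)<.005))]; h=W[biggest(reg&(Z>.0705)&(Z<.082))]
    print(n,"stand",circ(hull),"disc",circ(p),"hub",circ(h),h[:,2].max(),"top levels",np.median(h[:,2]))
    u,v=proj(f,[.516,-.351,.03]); u,v=int(u),int(v)
    cv2.imwrite(f"pics/{n}15.png",cv2.resize(f["pixels"][v-35:v+35,u-45:u+45],None,fx=7,fy=7,interpolation=cv2.INTER_CUBIC))
E
python3 pul.py
```

```text
time: 26.62
ee_pos: [0.5166, -0.3515, 0.1593]
orientation: [0.905, 1.569, -0.602]
ft_force: [0.2, -0.3, 1.1]
grip_width: 0.081
time: 27.03
ee_pos: [0.5067, -0.1961, 0.1769]
orientation: [-3.03, 1.569, 1.247]
ft_force: [0.4, -0.5, -0.2]
grip_width: 0.0701
top stand (array([ 517.1, -332.8]), 42.8) disc (array([ 521.3, -334.7]), 24.3) hub (array([ 523.3, -336.1]), 1.3) 0.0726448472435633 top levels 0.07200061403159103
scene stand (array([ 516.9, -351.8]), 51.3) disc (array([ 517.4, -350.7]), 31.2) hub (array([ 517.6, -350.5]), 17.4) 0.07886738139453414 top levels 0.07325054487398396
```

View pics/top15.png

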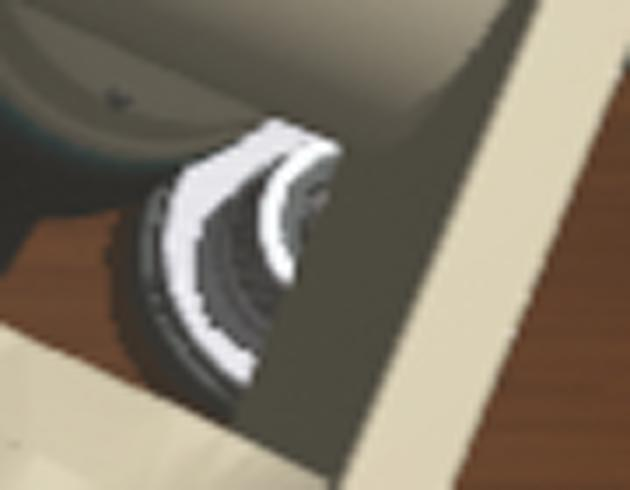

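View pics/scene15.png

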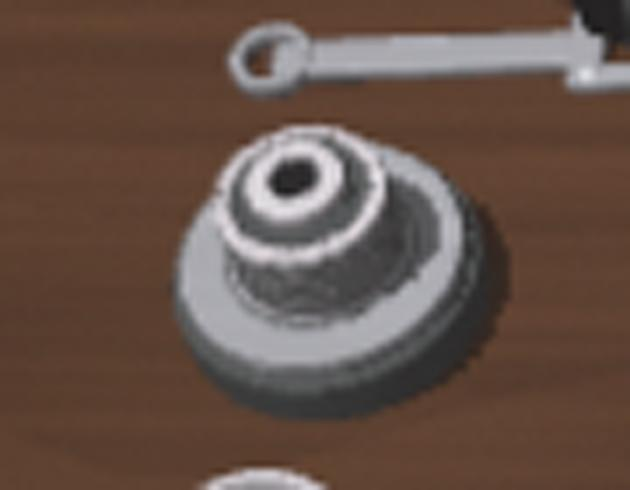

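Pulley stands upright, within ~1 mm of the stand's middle. Now fetch the filter.

```bash
python3 plan.py .5366 .2793 .15 87.5
```

```text
pos [ 0.5069 -0.2004  0.1769] jaw -24.89 xaxis [ 9.e-04 -5.e-04 -1.e+00] j6 -0.01 t 27.13 grip 0.0701 F [ 0.1 -0.9 -0.1]
shift cm [  2.67 -17.5  -44.77] turn 1.18 rows>= 11.5 9.4
```

```bash
python3 -m pendant '[[82,0,-1,-3,0.1],[82,0,-2.5,-6.5,0.22],[82,0,-4,-10.3,0.34],[82,0,-5.5,-14,0.46],[82,0,-7,-18,0.58],[82,0,-8.5,-22,0.7],[82,0,-10,-25.6,0.82],[82,0,-11.5,-29.4,0.92]]'; python3 plan.py .5366 .2793 .15 87.5
```

```text
time: 27.8
ee_pos: [0.526, 0.0919, 0.1766]
orientation: [2.657, 1.57, -0.243]
ft_force: [0.4, -0.5, 0.2]
grip_width: 0.0699
pos [0.526  0.0919 0.1766] jaw -76.15 xaxis [ 7.e-04 -2.e-04 -1.e+00] j6 1.43 t 27.8 grip 0.0699 F [ 0.4 -0.5  0.2]
shift cm [  2.66 -17.94  -5.51] turn 0.285 rows>= 4.5 2.3
```

```bash
python3 -m pendant '[[82,0,-3.5,-1,0.1],[82,0,-7,-2.1,0.2],[82,0,-11,-3.3,0.27],[82,0,-15,-4.5,0.27],[82,0,-17,-5.2,0.27],[82,0,-17,-5.2,0.27],[82,0,-17,-5.2,0.27]]'; python3 plan.py .5366 .2793 .0205 87.5
```

```text
time: 28.38
ee_pos: [0.5352, 0.2689, 0.1759]
orientation: [1.009, 1.57, -2.154]
ft_force: [-0.5, -0.2, -0.1]
grip_width: 0.0702
pos [0.5352 0.2689 0.1759] jaw -91.21 xaxis [-4.e-04 -6.e-04 -1.e+00] j6 2.0 t 28.38 grip 0.0702 F [-0.5 -0.2 -0.1]
shift cm [15.54 -1.05 -0.13] turn 0.023 rows>= 3.7 0.2
```

```bash
python3 -m pendant '[[82,2,-1.05,-0.1,0.023],[82,5,-1.05,-0.1,0.023],[82,8,-1.05,-0.1,0.023],[82,10,-1.05,-0.1,0.023],[82,10,-1.05,-0.1,0.023],[82,10,-1.05,-0.1,0.023],[82,10,-1.05,-0.1,0.023]]'; python3 plan.py .5366 .2793 .0205 87.5;  python3 - <<'E'
from h import *
for n in ["wrist"]:
    f=grab_frame(n); cv2.imwrite(f"pics/{n}16.png",f["pixels"])
E
```

```text
time: 28.97
ee_pos: [0.5373, 0.2786, 0.0787]
orientation: [-2.704, 1.568, 0.389]
ft_force: [-0.3, 0.2, 0.5]
grip_width: 0.0703
pos [0.5373 0.2786 0.0787] jaw -92.77 xaxis [ 0.0027  0.0011 -1.    ] j6 2.04 t 28.97 grip 0.0703 F [-0.3  0.2  0.5]
shift cm [ 5.82 -0.06  0.09] turn -0.005 rows>= 1.4 0.0
```

View pics/wrist16.png

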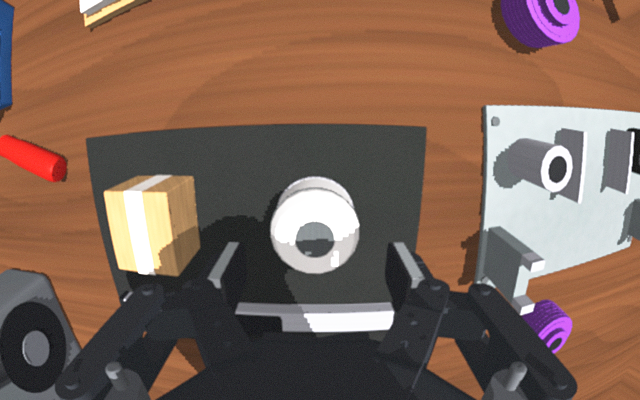

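Filter (315,225) centred between the fingers (228/403). Descend, grip, lift.

```bash
python3 -m pendant '[[82,2,-0.05,0.05,-0.005],[82,4,-0.05,0.05,-0.005],[82,5.4,-0.05,0.05,-0.005],[82,5.7,-0.05,0.05,-0.005],[82,5.7,-0.05,0.05,-0.005],[82,5.7,-0.05,0.05,-0.005],[82,5.7,-0.05,0.05,-0.005]]'; python3 plan.py .5366 .2793 .0205 87.5; python3 -m pendant '[[70,0,0,0,0],[60,0,0,0,0],[50,0,0,0,0],[50,0,0,0,0],[50,0,0,0,0]]' 35;python3 plan.py .5366 .2793 .0205 87.5
```

```text
time: 29.6
ee_pos: [0.5366, 0.2802, 0.0218]
orientation: [-2.665, 1.567, 0.434]
ft_force: [-0.8, 0.1, -0.2]
grip_width: 0.07
pos [0.5366 0.2802 0.0218] jaw -92.44 xaxis [ 0.0032  0.0015 -1.    ] j6 2.03 t 29.6 grip 0.07 F [-0.8  0.1 -0.2]
shift cm [ 0.13  0.09 -0.  ] turn 0.001 rows>= 0.0 0.0
time: 30.02
ee_pos: [0.5363, 0.28, 0.0214]
orientation: [-2.736, 1.568, 0.363]
ft_force: [-1.1, -1.6, 6.8]
grip_width: 0.0546
pos [0.5363 0.28   0.0214] jaw -92.44 xaxis [ 2.4e-03  9.0e-04 -1.0e+00] j6 2.03 t 30.02 grip 0.0546 F [-1.1 -1.6  6.8]
shift cm [ 0.09  0.07 -0.04] turn 0.001 rows>= 0.0 0.0
```

```bash
python3 -m pendant '[[50,-0.5,0,0,0],[50,-1.5,0,0,0],[50,-3.5,0,0,0],[50,-6,0,0,0],[50,-9,0,0,0],[50,-11,0,0,0],[50,-11,0,0,0],[50,-11,0,0,0]]' 40; python3 -m pendant '[[50,0,0,0,0],[50,0,0,0,0]]'; python3 plan.py .5045 -.030 .13 93.6
```

```text
time: 30.68
ee_pos: [0.5359, 0.28, 0.131]
orientation: [-2.652, 1.568, 0.447]
ft_force: [-0.4, 0.0, -2.6]
grip_width: 0.0547
time: 30.85
ee_pos: [0.5345, 0.2793, 0.1273]
orientation: [0.449, 1.567, -2.735]
ft_force: [0.2, -0.8, -3.1]
grip_width: 0.0545
pos [0.5345 0.2793 0.1273] jaw -92.44 xaxis [-0.0034 -0.0015 -1.    ] j6 2.03 t 30.85 grip 0.0545 F [ 0.2 -0.8 -3.1]
shift cm [-0.21 31.03  1.68] turn -0.105 rows>= 7.5 0.8
```

```bash
python3 -m pendant '[[50,0,2.5,0.1,0],[50,0,6,0.3,-0.02],[50,0,10,0.5,-0.04],[50,0,14,0.7,-0.06],[50,0,18,1,-0.08],[50,0,22,1.2,-0.105],[50,0,26,1.4,-0.105],[50,0,29.5,1.6,-0.105]]'; python3 -m pendant '[[50,0,1.4,0.1,0],[50,0,1.4,0.1,0],[50,0,1.4,0.1,0],[50,0,1.4,0.1,0]]'; python3 plan.py .5045 -.030 .0240 93.6
```

```text
time: 31.52
ee_pos: [0.5055, -0.0165, 0.1281]
orientation: [-0.088, 1.568, 3.116]
ft_force: [0.8, 0.3, -1.6]
grip_width: 0.0548
time: 31.85
ee_pos: [0.5064, -0.0276, 0.1287]
orientation: [-0.481, 1.569, 2.723]
ft_force: [0.3, -0.0, -2.3]
grip_width: 0.0544
pos [ 0.5064 -0.0276  0.1287] jaw -86.4 xaxis [-1.6e-03  7.0e-04 -1.0e+00] j6 1.38 t 31.85 grip 0.0544 F [ 0.3 -0.  -2.3]
shift cm [10.47  0.24  0.19] turn 0.0 rows>= 2.5 0.0
```

```bash
python3 -m pendant '[[50,0,0.2,0.1,0],[50,2,0.2,0.1,0],[50,5,0.2,0.1,0],[50,8,0.2,0.1,0],[50,9,0.2,0.1,0],[50,9,0.2,0.1,0],[50,9,0.2,0.1,0],[50,9,0.2,0.1,0]]'; python3 -m pendant '[[50,0,0,0,0],[50,0,0,0,0]]';python3 plan.py .5045 -.030 .0240 93.6
```

```text
time: 32.52
ee_pos: [0.5072, -0.0303, 0.0417]
orientation: [2.976, 1.567, -0.103]
ft_force: [0.0, 0.1, -2.7]
grip_width: 0.0543
time: 32.68
ee_pos: [0.5069, -0.0305, 0.0412]
orientation: [2.97, 1.568, -0.109]
ft_force: [-0.0, 0.3, -3.1]
grip_width: 0.0546
pos [ 0.5069 -0.0305  0.0412] jaw -86.42 xaxis [ 3.e-03 -3.e-04 -1.e+00] j6 1.38 t 32.68 grip 0.0546 F [-0.   0.3 -3.1]
shift cm [ 1.72 -0.06  0.24] turn -0.0 rows>= 0.4 0.0
```

```bash
python3 -m pendant '[[50,0.5,-0.05,0.2,0],[50,1,-0.05,0.22,0],[50,1.5,-0.05,0.22,0],[50,1.6,-0.05,0.22,0],[50,1.6,-0.05,0.22,0],[50,1.6,-0.05,0.22,0]]'; python3 plan.py .5045 -.030 .0225 93.6
```

```text
time: 33.18
ee_pos: [0.5034, -0.0301, 0.0235]
orientation: [-0.28, 1.57, 2.924]
ft_force: [-3.2, -0.1, 2.2]
grip_width: 0.0543
pos [ 0.5034 -0.0301  0.0235] jaw -86.43 xaxis [-7.e-04  1.e-04 -1.e+00] j6 1.38 t 33.18 grip 0.0543 F [-3.2 -0.1  2.2]
shift cm [ 0.1   0.   -0.11] turn -0.0 rows>= 0.0 0.0
```

```bash
python3 -m pendant '[[50,0,0,0,0]]'; python3 plan.py .5045 -.030 .0225 93.6
cat > fil.py <<'E'
from parts import *
for n in ["scene","top"]:
    f,W=cloud(n); X,Y,Z=W[...,0],W[...,1],W[...,2]
    bgr=f["pixels"].astype(int); sat=bgr.max(-1)-bgr.min(-1); g=bgr.sum(-1)
    L=(W[...,:2]-C)@Rr*1000
    s=biggest((abs(L[...,0]+40)<48)&(abs(L[...,1]+43)<48)&(Z>.030)&(Z<.06)&(g>250)); p=W[s]; q=p[p[:,2]>.046]
    print(n,"filter",circ(p),"top",circ(q),len(p))
    u,v=proj(f,[.50,.01,.03]); u,v=int(u),int(v)
    cv2.imwrite(f"pics/fil_{n}.png",cv2.resize(f["pixels"][v-50:v+50,u-65:u+65],None,fx=5,fy=5,interpolation=cv2.INTER_CUBIC))
E
python3 fil.py
```

```text
time: 33.27
ee_pos: [0.5034, -0.03, 0.0235]
orientation: [-0.298, 1.57, 2.906]
ft_force: [-3.5, 0.4, 2.7]
grip_width: 0.0548
pos [ 0.5034 -0.03    0.0235] jaw -86.42 xaxis [-6.e-04  1.e-04 -1.e+00] j6 1.38 t 33.27 grip 0.0548 F [-3.5  0.4  2.7]
shift cm [ 0.1   0.   -0.11] turn -0.0 rows>= 0.0 0.0
scene filter (array([504.1, -29.4]), 26.9) top (array([504.3, -29.3]), 26.9) 315
top filter (array([490.2, -28.8]), 24.8) top (array([490. , -29.9]), 23.7) 121
```

View pics/fil_scene.png

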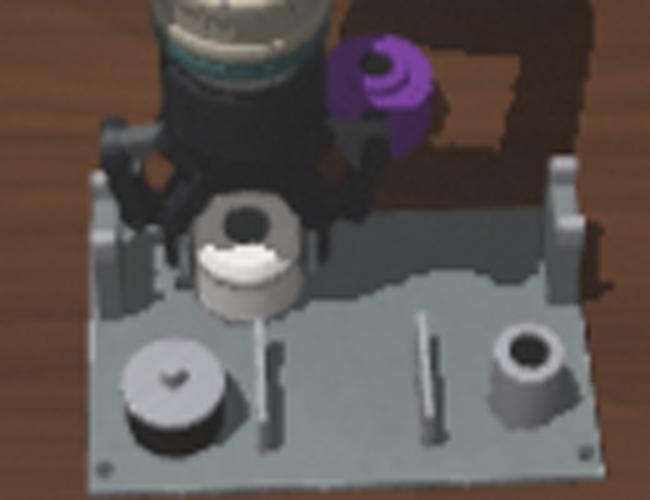

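```bash
python3 -m pendant '[[50,0,0,0,0],[65,0,0,0,0],[80,0,0,0,0],[82,0,0,0,0],[82,-2,0,0,0],[82,-5,0,0,0],[82,-9,0,0,0],[82,-12,0,0,0]]'; python3 -m pendant '[[80,-0.5,0,0,0]]'; python3 fil.py;python3 plan.py .5416 .3977 .145 87.5
```

```text
time: 34.03
ee_pos: [0.5041, -0.0301, 0.1463]
orientation: [2.997, 1.569, -0.082]
ft_force: [1.3, 0.1, -0.4]
grip_width: 0.07
time: 34.12
ee_pos: [0.5065, -0.0304, 0.1553]
orientation: [2.959, 1.56, -0.12]
ft_force: [-0.2, -0.5, 0.3]
grip_width: 0.0684
scene filter (array([503.6, -30.5]), 28.0) top (array([502.5, -30. ]), 27.4) 372
top filter (array([501. , -30.4]), 28.3) top (array([500.4, -30.2]), 27.1) 434
pos [ 0.5048 -0.0302  0.1506] jaw -86.42 xaxis [ 4.7e-03 -6.0e-04 -1.0e+00] j6 1.38 t 34.22 grip 0.0685 F [-0.   1.1 -0.7]
shift cm [  0.55 -42.48  -6.34] turn 0.106 rows>= 10.3 0.8
```

View pics/fil_scene.png

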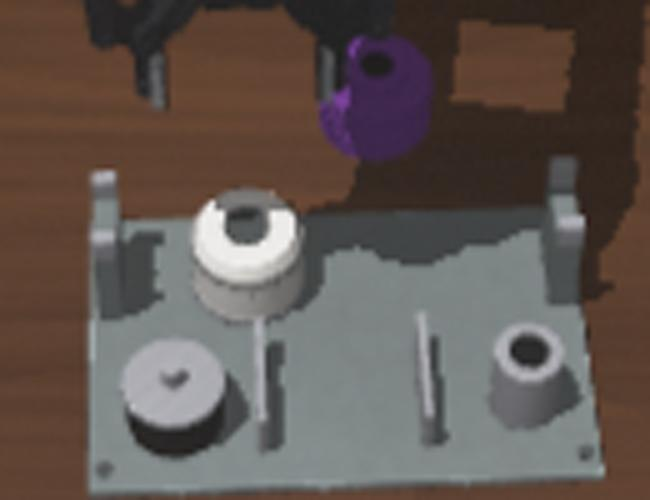

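Filter is back within <1 mm of its original measurements. Now the carton.

```bash
python3 -m pendant '[[78,0,-3,-0.4,0],[78,0,-7,-1,0.02],[78,0,-11,-1.6,0.04],[78,0,-15,-2.2,0.06],[78,0,-19,-2.8,0.08],[78,0,-23,-3.4,0.1],[78,0,-27,-4,0.106],[78,0,-31,-4.6,0.106]]'; python3 -m pendant '[[78,0,-4,-0.5,0],[78,0,-8,-0.9,0],[78,0,-10.5,-1.2,0],[78,0,-10.5,-1.2,0],[78,0,-10.5,-1.2,0],[78,0,-10.5,-1.2,0]]';python3 plan.py .5416 .3977 .08 87.5
```

```text
time: 34.88
ee_pos: [0.5293, 0.284, 0.146]
orientation: [0.473, 1.568, -2.712]
ft_force: [1.4, 0.4, 0.2]
grip_width: 0.0668
time: 35.38
ee_pos: [0.5464, 0.3857, 0.1466]
orientation: [0.718, 1.568, -2.467]
ft_force: [-0.2, -0.2, 1.2]
grip_width: 0.0669
pos [0.5464 0.3857 0.1466] jaw -92.51 xaxis [-0.0023 -0.0018 -1.    ] j6 2.17 t 35.38 grip 0.0669 F [-0.2 -0.2  1.2]
shift cm [ 6.66 -1.19  0.52] turn -0.0 rows>= 1.6 0.0
```

```bash
python3 -m pendant '[[78,0,-0.8,0.4,0],[78,2,-0.8,0.4,0],[78,5,-0.8,0.4,0],[78,6,-0.8,0.4,0],[78,6,-0.8,0.4,0],[78,6,-0.8,0.4,0],[78,6,-0.8,0.4,0]]';python3 plan.py .5416 .3977 .022 87.5
```

```text
time: 35.97
ee_pos: [0.5439, 0.395, 0.0907]
orientation: [-2.503, 1.568, 0.595]
ft_force: [0.1, 0.7, 0.1]
grip_width: 0.0667
pos [0.5439 0.395  0.0907] jaw -92.52 xaxis [ 0.0024  0.0016 -1.    ] j6 2.19 t 35.97 grip 0.0667 F [0.1 0.7 0.1]
shift cm [ 6.87 -0.25  0.26] turn -0.0 rows>= 1.7 0.0
```

```bash
python3 -m pendant '[[78,0,-0.2,0.1,0],[78,2,-0.2,0.1,0],[78,4,-0.2,0.1,0],[78,6,-0.2,0.1,0],[78,6.7,-0.2,0.1,0],[78,6.8,-0.2,0.1,0],[78,6.8,-0.2,0.1,0],[78,6.8,-0.2,0.1,0]]';python3 plan.py .5416 .3977 .022 87.5;python3 -m pendant '[[70,0,0,0,0],[60,0,0,0,0],[50,0,0,0,0],[45,0,0,0,0],[45,0,0,0,0]]' 30;python3 plan.py .5416 .3977 .022 87.5
```

```text
time: 36.63
ee_pos: [0.5431, 0.3974, 0.0228]
orientation: [-2.509, 1.568, 0.589]
ft_force: [0.2, 0.0, 0.0]
grip_width: 0.0667
pos [0.5431 0.3974 0.0228] jaw -92.5 xaxis [ 0.0026  0.0018 -1.    ] j6 2.19 t 36.63 grip 0.0667 F [0.2 0.  0. ]
shift cm [ 0.08 -0.02  0.16] turn 0.0 rows>= 0.0 0.0
time: 37.05
ee_pos: [0.5431, 0.3974, 0.0226]
orientation: [-2.507, 1.568, 0.591]
ft_force: [-0.9, -0.1, 6.5]
grip_width: 0.0517
pos [0.5431 0.3974 0.0226] jaw -92.5 xaxis [ 0.0026  0.0017 -1.    ] j6 2.19 t 37.05 grip 0.0517 F [-0.9 -0.1  6.5]
shift cm [ 0.06 -0.03  0.15] turn 0.0 rows>= 0.0 0.0
```

```bash
python3 -m pendant '[[45,-0.5,0,0,0],[45,-1.5,0,0,0],[45,-3.5,0,0,0],[45,-6,0,0,0],[45,-9,0,0,0],[45,-11,0,0,0],[45,-11,0,0,0],[45,-11,0,0,0]]' 35; python3 -m pendant '[[45,0,3,0,0],[45,0,7,0.3,-0.02],[45,0,11,0.8,-0.04],[45,0,15,1.4,-0.06],[45,0,19,2,-0.08],[45,0,23,2.6,-0.1],[45,0,27,3.2,-0.106],[45,0,31,3.8,-0.106]]'; python3 -m pendant '[[45,0,2,0.3,0],[45,0,2,0.3,0],[45,0,2,0.3,0],[45,0,2,0.3,0]]'; python3 plan.py .4965 .058 .08 93.6
```

```text
time: 37.72
ee_pos: [0.5426, 0.3971, 0.132]
orientation: [-2.517, 1.568, 0.581]
ft_force: [0.1, -0.6, -2.2]
grip_width: 0.0519
time: 38.38
ee_pos: [0.4887, 0.0869, 0.1282]
orientation: [0.04, 1.567, -3.039]
ft_force: [1.0, -0.9, -1.9]
grip_width: 0.0516
time: 38.72
ee_pos: [0.4884, 0.069, 0.1293]
orientation: [-0.202, 1.568, 3.002]
ft_force: [-0.7, 0.0, -2.1]
grip_width: 0.0517
pos [0.4884 0.069  0.1293] jaw -86.43 xaxis [-2.3e-03  3.0e-04 -1.0e+00] j6 1.57 t 38.72 grip 0.0517 F [-0.7  0.  -2.1]
shift cm [ 4.92  1.15 -0.75] turn -0.0 rows>= 1.2 0.0
```

```bash
python3 -m pendant '[[45,0,0.8,-0.5,0],[45,0,1.1,-0.7,0],[45,0,1.1,-0.7,0],[45,2,1.1,-0.7,0],[45,5,1.1,-0.7,0],[45,7,1.1,-0.7,0],[45,7,1.1,-0.7,0],[45,7,1.1,-0.7,0]]';  python3 -m pendant '[[45,0,0,0,0],[45,0,0,0,0]]'; python3 plan.py .4965 .058 .0235 93.6
```

```text
time: 39.38
ee_pos: [0.4961, 0.0583, 0.06]
orientation: [-0.071, 1.568, 3.133]
ft_force: [0.4, 0.2, -0.9]
grip_width: 0.0516
time: 39.55
ee_pos: [0.498, 0.0582, 0.0626]
orientation: [-3.138, 1.567, 0.067]
ft_force: [0.3, -0.2, -1.2]
grip_width: 0.0514
pos [0.498  0.0582 0.0626] jaw -86.41 xaxis [ 3.5e-03  2.0e-04 -1.0e+00] j6 1.55 t 39.55 grip 0.0514 F [ 0.3 -0.2 -1.2]
shift cm [3.91 0.01 0.16] turn -0.0 rows>= 0.9 0.0
```

```bash
python3 -m pendant '[[45,1,0,0.1,0],[45,2,0,0.1,0],[45,3,0,0.1,0],[45,3.6,0,0.1,0],[45,3.8,0,0.1,0],[45,3.8,0,0.1,0],[45,3.8,0,0.1,0]]'; python3 plan.py .4965 .058 .0235 93.6
```

```text
time: 40.13
ee_pos: [0.4955, 0.0579, 0.0238]
orientation: [0.18, 1.57, -2.899]
ft_force: [-10.4, -1.0, 14.9]
grip_width: 0.0515
pos [0.4955 0.0579 0.0238] jaw -86.42 xaxis [-1.1e-03 -3.0e-04 -1.0e+00] j6 1.55 t 40.13 grip 0.0515 F [-10.4  -1.   14.9]
shift cm [ 0.03 -0.   -0.1 ] turn -0.0 rows>= 0.0 0.0
```

Firm contact (15 N); ease up 1.5 mm of command, release, and check position.

```bash
python3 -m pendant '[[45,-0.1,0,0,0],[45,-0.15,0,0,0],[45,-0.15,0,0,0]]'; python3 plan.py .4965 .058 .0235 93.6; python3 -m pendant '[[60,-0.15,0,0,0],[75,-0.15,0,0,0],[78,-0.15,0,0,0],[78,-0.15,0,0,0],[78,-3,0,0,0],[78,-6,0,0,0],[78,-9,0,0,0],[78,-13,0,0,0]]'; python3 -m pendant '[[78,0,-4,0,0],[78,0,-8,0,0],[78,0,-12,0,0],[78,0,-16,0,0],[78,0,-20,0,0],[78,0,-24,0,0]]';  python3 parts.py; python3 fil.py
```

```text
time: 40.38
ee_pos: [0.4956, 0.058, 0.0238]
orientation: [-0.023, 1.571, -3.102]
ft_force: [-1.5, -0.7, 2.7]
grip_width: 0.0518
pos [0.4956 0.058  0.0238] jaw -86.43 xaxis [-2.e-04 -0.e+00 -1.e+00] j6 1.55 t 40.38 grip 0.0518 F [-1.5 -0.7  2.7]
shift cm [ 0.03  0.   -0.09] turn -0.0 rows>= 0.0 0.0
time: 41.05
ee_pos: [0.4945, 0.058, 0.1535]
orientation: [-0.058, 1.567, -3.137]
ft_force: [1.3, 0.0, -0.1]
grip_width: 0.0665
time: 41.55
ee_pos: [0.4803, 0.2995, 0.1542]
orientation: [-2.614, 1.57, 0.59]
ft_force: [-0.0, -0.6, 0.4]
grip_width: 0.0666
top base (array([538.7,  16.2]), array([172.7, 254.6]), 3.0) [2.9 2.3]
carton (array([491.3,  57.9]), array([60.9, 51.7]), 1.62) [-41.8  46.9] 0.053658076655520644
filter (array([501. , -30.7]), 28.5) [-37.7 -42.1] top (array([500.7, -30.2]), 27.7) [-38.  -41.6] 0.05829549006949333
scene filter (array([503.9, -30.6]), 28.4) top (array([503.1, -30.1]), 27.6) 392
top filter (array([501.1, -30.7]), 28.5) top (array([501.1, -30.7]), 27.3) 539Traceback (most recent call last):
  File "parts.py", line 14, in <module>
    p=W[reg(34,0,36,.038,.055)]; q=p[p[:,2]>.046]; print("pulley",circ(p),rk(circ(p)[0]),"hub",circ(q),rk(circ(q)[0]),p[:,2].max())
        ~~~^^^^^^^^^^^^^^^^^^^
  File "parts.py", line 10, in reg
    def reg(x,y,r,z0,z1): return biggest((abs(L[...,0]-x)<r)&(abs(L[...,1]-y)<r)&(Z>z0)&(Z<z1))
                                 ~~~~~~~^^^^^^^^^^^^^^^^^^^^^^^^^^^^^^^^^^^^^^^^^^^^^^^^^^^^^^^
  File "meas.py", line 5, in biggest
    nl,lab,st,_=cv2.connectedComponentsWithStats(m.astype(np.uint8)); return lab==1+np.argmax(st[1:,4])
                                                                                    ~~~~~~~~~^^^^^^^^^^
    return _wrapfunc(a, 'argmax', axis=axis, out=out, **kwds)
    return bound(*args, **kwds)
ValueError: attempt to get argmax of an empty sequence
```

View pics/fil_top.png

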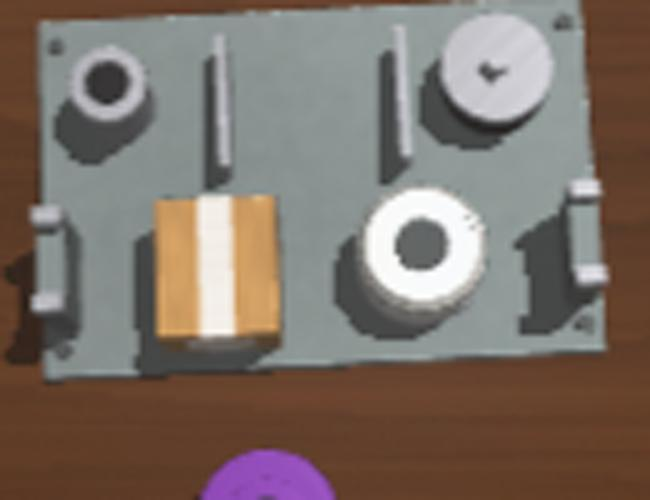

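Filter right. Carton ~2 mm low in x and may be ~2° off the rack; measure the yaw better.

```bash
cat > yaw.py <<'E'
from parts import *
def yaws(n):
    f,W=cloud(n); K=f["intrinsics"];R=f["R"];t=f["t"]
    S=6; big=cv2.resize(f["pixels"],None,fx=S,fy=S,interpolation=cv2.INTER_CUBIC)
    Wz=W[...,2]; L=(W[...,:2]-C)@Rr*1000
    m=((abs(L[...,0]+40)<42)&(abs(L[...,1]-45)<38)&(abs(Wz-.0537)<.003)).astype(np.float32)
    def toplane(u,v,z):
        d=np.stack([(u-K[0,2])/K[0,0],(v-K[1,2])/K[1,1],np.ones_like(u)],-1)@R; o=-R.T@t
        s=(z-o[2])/d[:,2]; return o[:2]+d[:,:2]*s[:,None]
    def fit(mask,z,name):
        s=cv2.GaussianBlur(cv2.resize(mask,None,fx=S,fy=S,interpolation=cv2.INTER_LINEAR),(0,0),3)>.5
        c=max(cv2.findContours(s.astype(np.uint8),cv2.RETR_EXTERNAL,cv2.CHAIN_APPROX_NONE)[0],key=len)[:,0,:].astype(float)
        p=toplane((c[:,0]+.5)/S-.5,(c[:,1]+.5)/S-.5,z)
        a0=np.radians(3.0); 
        def err(q):
            cx,cy,a,hx,hy=q; Lp=(p-[cx,cy])@np.array([[np.cos(a),-np.sin(a)],[np.sin(a),np.cos(a)]])
            ex=abs(abs(Lp[:,0])-hx); ey=abs(abs(Lp[:,1])-hy); return np.minimum(ex,ey)*1000
        from scipy.optimize import least_squares
        b=rect(p); 
        h=(.0825,.125) if name=="base" else (.03,.026)
        r=least_squares(err,[p[:,0].mean(),p[:,1].mean(),a0,*h],loss="soft_l1",x_scale=[.01,.01,.05,.01,.01])
        print(n,name,(r.x[:2]*1000).round(1),"yaw",np.degrees(r.x[2]).round(2),"size",(r.x[3:]*2000).round(1))
    fit(m,.0537,"carton")
    px=f["pixels"].astype(int); sat=px.max(-1)-px.min(-1)
    m2=((abs(L[...,0])<95)&(abs(L[...,1])<140)&(Wz<.062)&((Wz>.0035)|(sat<22))).astype(np.uint8)
    m2=cv2.morphologyEx(m2,cv2.MORPH_OPEN,np.ones((3,3)))
    fit(biggest(m2).astype(np.float32),.006,"base")
if __name__=="__main__":
    for n in ["top","scene"]: yaws(n)
E
python3 yaw.py
```

```text
top carton [491.3  57.2] yaw 3.15 size [59.3 51.1]
top base [536.7  16.6] yaw 3.36 size [165.9 249.8]
scene carton [492.4  58.1] yaw 1.97 size [61.5 50.8]
scene base [536.2  16.3] yaw 3.15 size [175.  250.8]
```

Top view: carton yaw 3.15° vs rack 3.36°, ~2 mm in x from its start — good. Now the bar.

```bash
python3 plan.py .4433 .3434 .13 -2.5
```

```text
pos [0.4807 0.2973 0.1538] jaw -86.4 xaxis [-2.e-04 -5.e-04 -1.e+00] j6 2.0 t 41.8 grip 0.0665 F [ 0.7  0.5 -0.7]
shift cm [ 2.38 -4.84  3.44] turn -1.464 rows>= 1.5 11.7
```

```bash
python3 -m pendant '[[50,0,-2,1.7,-0.1],[50,0,-4.84,3.44,-0.22],[50,0,-4.84,3.44,-0.34],[50,0,-4.84,3.44,-0.46],[50,0,-4.84,3.44,-0.58],[50,0,-4.84,3.44,-0.7],[50,0,-4.84,3.44,-0.82],[50,0,-4.84,3.44,-0.94]]'; python3 -m pendant '[[50,0,0,0,-0.12],[50,0,0,0,-0.24],[50,0,0,0,-0.36],[50,0,0,0,-0.48],[50,0,0,0,-0.52],[50,0,0,0,-0.52],[50,0,0,0,-0.52]]'; python3 plan.py .4433 .3434 .0265 -2.5
```

```text
time: 42.47
ee_pos: [0.4441, 0.3421, 0.1543]
orientation: [2.14, 1.57, 0.004]
ft_force: [0.2, -0.3, -0.0]
grip_width: 0.0429
time: 43.05
ee_pos: [0.4439, 0.3425, 0.1543]
orientation: [1.967, 1.57, 0.344]
ft_force: [0.0, -0.9, 0.2]
grip_width: 0.0427
pos [0.4439 0.3425 0.1543] jaw -2.98 xaxis [ 3.e-04  1.e-04 -1.e+00] j6 0.64 t 43.05 grip 0.0427 F [ 0.  -0.9  0.2]
shift cm [12.78 -0.07 -0.08] turn -0.008 rows>= 3.1 0.1
```

```bash
python3 -m pendant '[[50,3,-0.05,-0.1,-0.008],[50,6,-0.05,-0.1,-0.008],[50,9,-0.05,-0.1,-0.008],[50,11.5,-0.05,-0.1,-0.008],[50,12.5,-0.05,-0.1,-0.008],[50,12.7,-0.05,-0.1,-0.008],[50,12.7,-0.05,-0.1,-0.008],[50,12.7,-0.05,-0.1,-0.008]]'; python3 plan.py .4433 .3434 .0265 -2.5; python3 -m pendant '[[35,0,0,0,0],[20,0,0,0,0],[10,0,0,0,0],[5,0,0,0,0],[5,0,0,0,0],[5,0,0,0,0]]' 60; python3 plan.py .4433 .3434 .0265 -2.5
```

```text
time: 43.72
ee_pos: [0.444, 0.3453, 0.0291]
orientation: [2.217, 1.568, 0.605]
ft_force: [0.3, -0.2, 0.9]
grip_width: 0.0424
pos [0.444  0.3453 0.0291] jaw -2.35 xaxis [ 0.0027  0.0018 -1.    ] j6 0.64 t 43.72 grip 0.0424 F [ 0.3 -0.2  0.9]
shift cm [ 0.26 -0.07  0.19] turn 0.003 rows>= 0.1 0.0
time: 44.22
ee_pos: [0.4437, 0.3453, 0.0289]
orientation: [2.235, 1.568, 0.624]
ft_force: [-2.2, -1.6, 6.2]
grip_width: 0.0172
pos [0.4437 0.3453 0.0289] jaw -2.31 xaxis [ 0.0023  0.0017 -1.    ] j6 0.64 t 44.22 grip 0.0172 F [-2.2 -1.6  6.2]
shift cm [ 0.24 -0.03  0.2 ] turn 0.003 rows>= 0.1 0.0
```

```bash
python3 -m pendant '[[5,-0.7,0,0,0],[5,-2,0,0,0],[5,-4,0,0,0],[5,-7,0,0,0],[5,-10,0,0,0],[5,-13,0,0,0],[5,-16,0,0,0],[5,-16,0,0,0]]' 60; python3 -m pendant '[[5,0,0,0,0],[5,0,0,0,0]]'; python3 plan.py .4978 .0135 .19 3.5;  python3 - <<'E'
from h import *
for n in ["scene"]:
    f=grab_frame(n); cv2.imwrite(f"pics/{n}20.png",f["pixels"])
E
```

```text
time: 44.88
ee_pos: [0.4449, 0.3461, 0.1956]
orientation: [2.209, 1.558, 0.598]
ft_force: [0.8, 0.6, -0.9]
grip_width: 0.0165
time: 45.05
ee_pos: [0.4424, 0.3444, 0.1861]
orientation: [-0.946, 1.569, -2.557]
ft_force: [-0.8, 0.1, -4.1]
grip_width: 0.0166
pos [0.4424 0.3444 0.1861] jaw -2.31 xaxis [-1.4e-03 -9.0e-04 -1.0e+00] j6 0.64 t 45.05 grip 0.0166 F [-0.8  0.1 -4.1]
shift cm [-0.36  6.87 32.84] turn -0.101 rows>= 8.0 0.8
```

View pics/scene20.png

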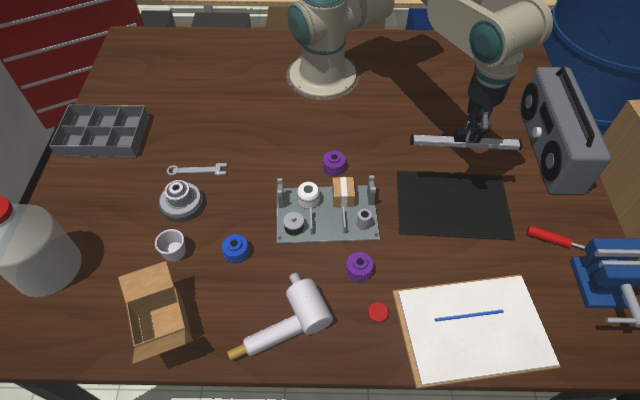

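Bar hangs level (412–521,143); rack and stand look right. Transport it back.

```bash
python3 -m pendant '[[5,0,0.5,2.5,0],[5,0,1.2,6,-0.02],[5,0,2,9.8,-0.04],[5,0,2.8,13.7,-0.06],[5,0,3.6,17.6,-0.08],[5,0,4.4,21.5,-0.1],[5,0,5.2,25.4,-0.101],[5,0,6,29,-0.101]]'; python3 -m pendant '[[5,0,0.5,2,0],[5,0,0.6,3,0],[5,0,0.6,3,0],[5,0,0.6,3,0],[5,0,0.6,3,0],[5,0,0.6,3,0]]'; python3 plan.py .4978 .0135 .125 3.5
```

```text
time: 45.77
ee_pos: [0.4902, 0.0503, 0.1852]
orientation: [-1.565, 1.568, -3.075]
ft_force: [0.8, -0.3, -3.7]
grip_width: 0.017
time: 46.27
ee_pos: [0.4987, 0.0242, 0.1867]
orientation: [-2.181, 1.57, 2.594]
ft_force: [0.3, 0.4, -3.1]
grip_width: 0.0168
pos [0.4987 0.0242 0.1867] jaw 3.58 xaxis [-7.e-04  4.e-04 -1.e+00] j6 -0.09 t 46.27 grip 0.0168 F [ 0.3  0.4 -3.1]
shift cm [ 6.17 -0.15  1.07] turn 0.001 rows>= 1.5 0.0
```

```bash
python3 -m pendant '[[5,0,-0.1,1,0],[5,2,-0.1,1.05,0],[5,4,-0.1,1.05,0],[5,6,-0.1,1.05,0],[5,6.5,-0.1,1.05,0],[5,6.5,-0.1,1.05,0],[5,6.5,-0.1,1.05,0],[5,6.5,-0.1,1.05,0]]'; python3 -m pendant '[[5,0,0,0,0]]'; python3 plan.py .4978 .0135 .083 3.5;  python3 - <<'E'
from h import *
for n in ["scene","wrist"]:
    f=grab_frame(n); p=f["pixels"]
    cv2.imwrite(f"pics/{n}21.png",p if n=="wrist" else cv2.resize(p[130:260,230:420],None,fx=4,fy=4,interpolation=cv2.INTER_CUBIC))
E
```

```text
time: 46.93
ee_pos: [0.4994, 0.0124, 0.1237]
orientation: [1.468, 1.568, -0.042]
ft_force: [-0.3, -0.0, -3.5]
grip_width: 0.0168
time: 47.02
ee_pos: [0.4994, 0.0124, 0.1236]
orientation: [1.495, 1.568, -0.015]
ft_force: [-1.0, -0.8, -1.9]
grip_width: 0.0169
pos [0.4994 0.0124 0.1236] jaw 3.48 xaxis [ 0.0027 -0.     -1.    ] j6 -0.11 t 47.02 grip 0.0169 F [-1.  -0.8 -1.9]
shift cm [ 4.06 -0.16 -0.12] turn -0.0 rows>= 1.0 0.0
```

View pics/scene21.png

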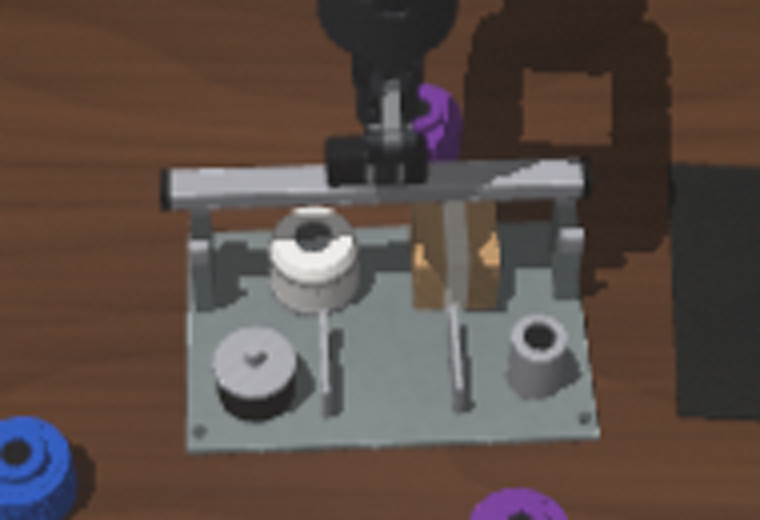

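View pics/wrist21.png

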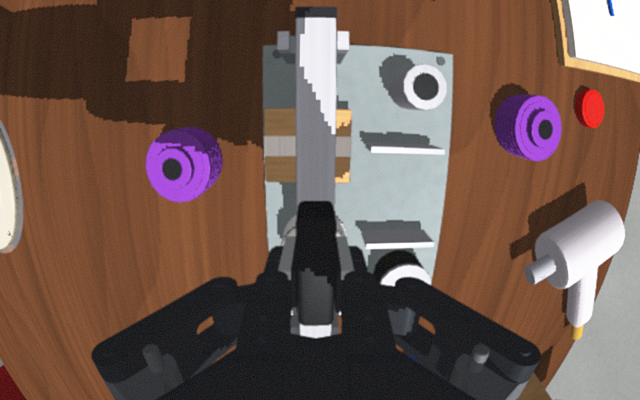

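Bar level and centred over the bracket slot (cheeks at 284/344, bar 316 in the wrist view). Lower it.

```bash
python3 -m pendant '[[5,1,-0.1,-0.05,0],[5,2,-0.1,-0.05,0],[5,3,-0.1,-0.05,0],[5,3.5,-0.1,-0.05,0],[5,3.7,-0.1,-0.05,0],[5,3.7,-0.1,-0.05,0],[5,3.7,-0.1,-0.05,0]]'; python3 plan.py .4978 .0135 .083 3.5
```

```text
time: 47.7
ee_pos: [0.4977, 0.0128, 0.0851]
orientation: [2.132, 1.571, 0.621]
ft_force: [0.5, 0.1, -1.3]
grip_width: 0.017
pos [0.4977 0.0128 0.0851] jaw 3.48 xaxis [ 1.e-04  1.e-04 -1.e+00] j6 -0.11 t 47.7 grip 0.017 F [ 0.5  0.1 -1.3]
shift cm [ 0.21  0.02 -0.07] turn -0.0 rows>= 0.1 0.0
```

```bash
python3 -m pendant '[[5,0.1,0,0,0],[5,0.2,0,0,0],[5,0.25,0,0,0],[5,0.25,0,0,0]]'; python3 plan.py .4978 .0135 .083 3.5;  python3 - <<'E'
from h import *
for n in ["scene"]:
    f=grab_frame(n); p=f["pixels"]
    cv2.imwrite(f"pics/{n}22.png",cv2.resize(p[130:260,230:420],None,fx=4,fy=4,interpolation=cv2.INTER_CUBIC))
E
```

```text
time: 48.03
ee_pos: [0.4978, 0.0129, 0.0829]
orientation: [1.629, 1.57, 0.119]
ft_force: [0.2, -0.1, -1.6]
grip_width: 0.0168
pos [0.4978 0.0129 0.0829] jaw 3.48 xaxis [ 8.e-04  1.e-04 -1.e+00] j6 -0.11 t 48.03 grip 0.0168 F [ 0.2 -0.1 -1.6]
shift cm [-0.01  0.   -0.06] turn -0.0 rows>= 0.0 0.0
```

View pics/scene22.png

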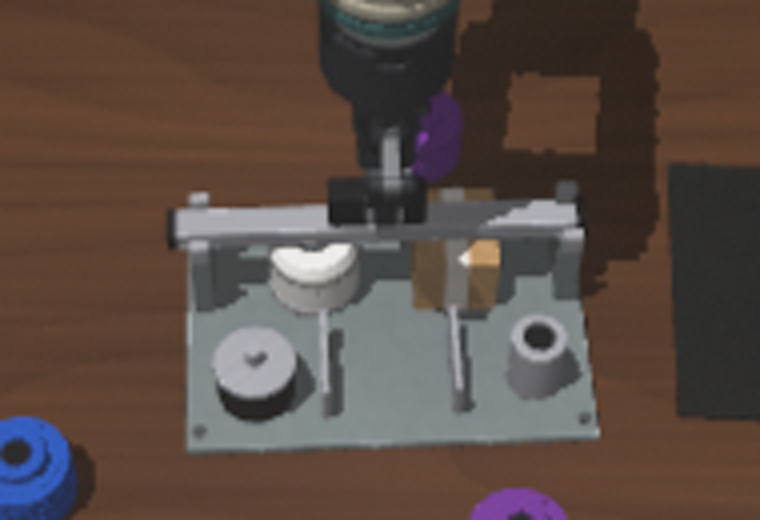

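Bar is in both slots, nearly at the floor; press down in small steps until contact.

```bash
python3 -m pendant '[[5,0.1,0,0,0],[5,0.1,0,0,0],[5,0.1,0,0,0]]'; python3 plan.py .4978 .0135 .083 3.5;python3 -m pendant '[[5,0.1,0,0,0],[5,0.1,0,0,0],[5,0.1,0,0,0]]'; python3 plan.py .4978 .0135 .083 3.5
```

```text
time: 48.33
ee_pos: [0.4979, 0.0128, 0.0829]
orientation: [1.482, 1.57, -0.028]
ft_force: [-3.9, 0.2, 5.9]
grip_width: 0.0166
pos [0.4979 0.0128 0.0829] jaw 3.48 xaxis [ 9.e-04 -0.e+00 -1.e+00] j6 -0.11 t 48.33 grip 0.0166 F [-3.9  0.2  5.9]
shift cm [-0.01 -0.   -0.07] turn -0.0 rows>= 0.0 0.0
time: 48.58
ee_pos: [0.4979, 0.0128, 0.0828]
orientation: [1.465, 1.57, -0.045]
ft_force: [-7.2, -0.5, 12.4]
grip_width: 0.0167
pos [0.4979 0.0128 0.0828] jaw 3.47 xaxis [ 1.2e-03 -1.0e-04 -1.0e+00] j6 -0.11 t 48.58 grip 0.0167 F [-7.2 -0.5 12.4]
shift cm [-0.02 -0.01 -0.07] turn -0.0 rows>= 0.0 0.0
```

Seated (z = 0.0829, as predicted). Ease, release, lift and move clear.

```bash
python3 -m pendant '[[5,-0.15,0,0,0],[5,-0.2,0,0,0],[25,-0.2,0,0,0],[45,-0.2,0,0,0],[50,-0.2,0,0,0],[50,-2,0,0,0],[50,-5,0,0,0],[50,-9,0,0,0]]'; python3 -m pendant '[[50,-3,0,0,0],[50,-6,0,0,0],[50,-6,0,-4,0],[50,-6,0,-8,0],[50,-6,0,-12,0],[50,-6,0,-16,0],[50,-6,0,-20,0],[50,-6,-2,-24,0]]'; python3 -m pendant '[[50,0,-2,-4,0],[50,0,-3,-8,0],[50,0,-3,-8,0],[50,0,-3,-8,0]]'; python3 meas.py | grep -v mat; python3 fil.py;  python3 parts.py 2>&1| grep -E "carton|filter"; python3 pul.py
python3 - <<'E'
from parts import *
for n in ["scene","top"]:
    f,W=cloud(n); cv2.imwrite(f"pics/{n}30.png",f["pixels"]); Z=W[...,2]; L=(W[...,:2]-C)@Rr*1000
    for nm,y,z0 in [("socket",85,.046),("mount",-85,.044)]:
        p=W[biggest((abs(L[...,0]-42)<30)&(abs(L[...,1]-y)<30)&(Z>z0)&(Z<.056))]; print(n,nm,circ(p))
    bar=W[(abs(Z-.072)<.006)&(abs(L[...,0]+38)<9)&(abs(L[...,1])<125)]
    A=np.c_[(bar[:,:2]-C)@Rr,np.ones(len(bar))]; print("bar z fit",np.linalg.lstsq(A,bar[:,2],rcond=None)[0].round(4))
E
```

```text
time: 49.25
ee_pos: [0.496, 0.0129, 0.1688]
orientation: [-1.69, 1.565, 3.083]
ft_force: [0.3, -0.4, -0.1]
grip_width: 0.0426
time: 49.92
ee_pos: [0.4652, 0.2505, 0.23]
orientation: [1.586, 1.571, 0.075]
ft_force: [0.8, 1.1, 0.4]
grip_width: 0.043
time: 50.25
ee_pos: [0.4288, 0.3284, 0.2303]
orientation: [-1.271, 1.571, -2.777]
ft_force: [0.6, -1.2, -0.5]
grip_width: 0.0426
stand (array([ 515.7, -351.7]), array([99. , 98.4]), 23.24) [ 0.50924415 -0.34487084  0.02966421] 0.029514271177839745
bar 1013 (array([497.7,   8.5]), array([ 43.5, 256.8]), 3.09) [0.49740267 0.00912198 0.07147935]
bar axis deg 176.7857453282386
grip 252 (array([498.1,   8.7]), array([18.3, 59.5]), 3.22) [0.4977751  0.00837915 0.10121004]
base 4105 (array([535.7,  16.4]), array([238.7, 159.1]), 94.74) nan
stand (array([ 521.6, -348.5]), array([88.2, 99. ]), 28.77) [ 0.53091172 -0.34541898  0.02967125] 0.029339007596691627
bar 723 (array([498.2,   9.7]), array([ 47.8, 255.5]), 3.24) [0.50017784 0.00971572 0.07110466]
bar axis deg -3.4038110537661783
grip 155 (array([499. ,   9.1]), array([20.3, 58.6]), 5.55) [0.49
[... 334 characters left out ...]
50073609500863
filter (array([490.2, -30.1]), 26.0) [-48.5 -40.8] top (array([489.4, -31. ]), 24.8) [-49.3 -41.7] 0.05994357616125892
top stand (array([ 516. , -351.5]), 50.5) disc (array([ 516.9, -350.7]), 30.9) hub (array([ 516.8, -350.6]), 17.1) 0.07765236344494361 top levels 0.07368802341901177
scene stand (array([ 516.6, -351.2]), 50.6) disc (array([ 517.3, -349. ]), 31.3) hub (array([ 517.4, -351.5]), 19.3) 0.08046613460489879 top levels 0.07381564208940565
scene socket (array([572.1, 107.5]), 17.6)
scene mount (array([584.7, -62.6]), 5.5)
bar z fit [0.0035 0.001  0.0714]
top socket (array([571.7, 106.5]), 16.8)
top mount (array([583.4, -63.4]), 4.9)
bar z fit [-0.0014  0.0002  0.0715]
```

View pics/scene30.png

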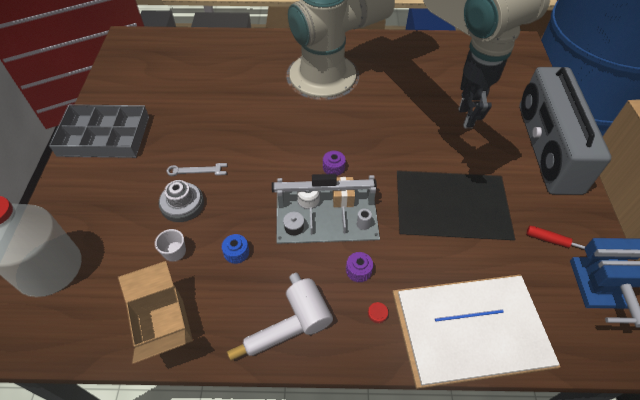

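View pics/topz.png

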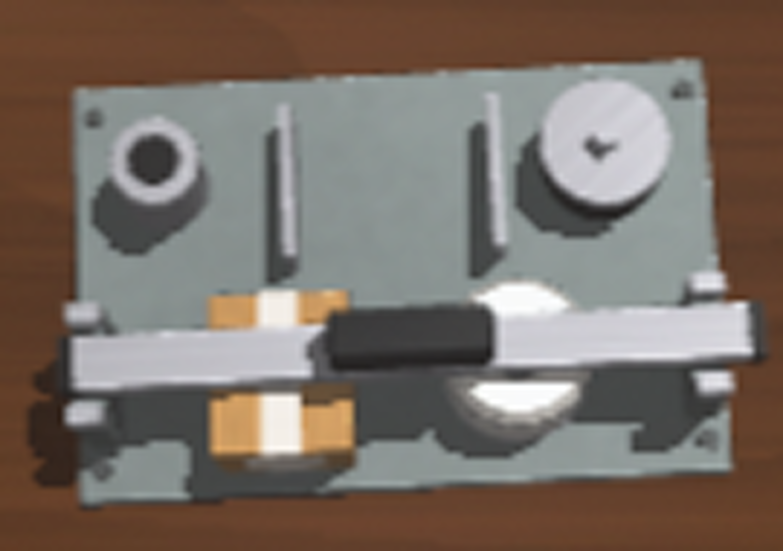

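View pics/top15.png

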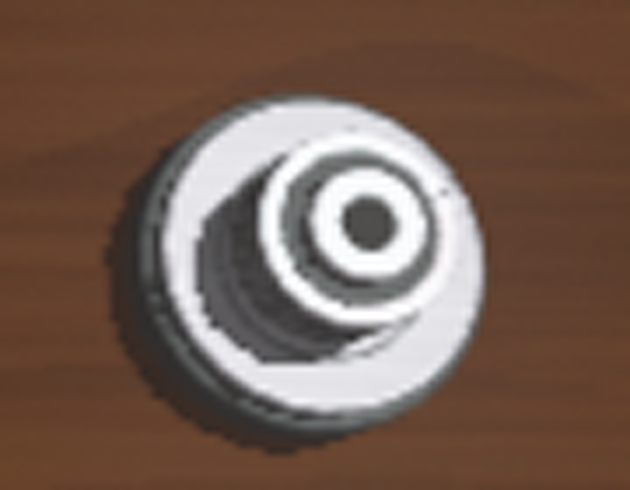

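```bash
python3 -c "
from cell import job_done,observe
print(observe()['joint_velocities'].round(3)); print(job_done())"
```

```text
[ 0.007  0.002 -0.     0.001 -0.     0.002]
the job is handed in; nothing more can be done
None
```

The job is done in the order asked and handed in at about 50 s of the 144 s allowed. The bar, then the filter, then the carton went to the mat. The pulley went onto the stand, and the filter, the carton and last the bar went back into the rack.

**Last checks, from the cameras:**
- **Pulley:** it stands upright about 1 mm from the stand's middle in the top camera. The scene camera's disc fit, taken from a slanting view, read about 2 mm off.
- **Bar:** it lies level in both brackets, within about 1 mm of where it started.
- **Filter:** before the bar covered it, it measured within about 1 mm of its start.
- **Carton:** it sits about 2 mm nearer the robot than it started, and I left it there. The top camera shows it square to the rack (3.2° against the rack's 3.4°). The scene camera disagreed, at 2.0° against 3.2°. I trusted the top view and the jaw angle of 3.6° at which I released it.
- **Socket and mount:** neither moved by more than 1 mm, which is within measurement noise.
- **Robot:** it was clear of everything and at rest. The highest wrist force I read was about 18 N, at the ends of moves only.

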